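Lay out the lathe tooling on the set-up board

TASK

Set out the tooling for the next turning job on the plywood board, each piece standing upright in the middle of its own dark pad: the pointed tailstock centre on the pad beside the tool post, the drill chuck on the pad beside the handwheel, and the flange with its stub up on the pad between them, with the large steel ring lying flat on top of the flange, over the stub. Leave the small collar and the tin where they are, standing.

Things in the scene. Friction and masses are not known exactly. Their poses are not given: they have to be found in the camera images.
- centre_mid (a point): tailstock centre, bright steel, loose, standing point up: a round body 44 mm in diameter and 46 mm high (grip it there), above it a 28 mm neck and a cone ending in a point; 76 mm high in all, about 0.45 kg. The point is on its axis half-way up, 38 mm above its underside; z is up along its axis
- drillchuck_mid (a point): drill chuck, dark steel, loose, standing jaws up: a round body 48 mm in diameter and 46 mm high (grip it there) with a knurled band near the foot, tapering above to a 30 mm nose with three small jaws; 68 mm high in all, about 0.5 kg. The point is on its axis half-way up, 34 mm above its underside; z is up along its axis
- flange_mid (a point): flange, loose, lying flat: a plain steel disc 44 mm in diameter and 24 mm thick with a small brass stub in the middle of its top (18 mm in diameter, 14 mm high, tapering to 10 mm); about 0.28 kg. The point is on its axis half-way up the disc, 12 mm above its underside; z is up along its axis towards the stub
- ring_mid (a point): large steel ring, loose, lying flat: outer diameter 56 mm, bore 32 mm, 22 mm high, about 0.28 kg, the same both ways up. The point is on its axis half-way up, 11 mm above its underside; z is up along its axis
- board: plywood set-up board fixed to the bench, 90 mm (its x) by 290 mm (its y) and 10 mm thick; its origin is the centre of its underside, on the bench. Three dark square pads of 66 mm, flush with its top, lie in a row along its y: centred at y = -100, 0 and +100 mm, x = 0. The tool post and the handwheel stand beyond its two ends, one at each; which stands at which end varies from start to start
- toolpost: four-way tool post fixed to the bench beyond one end of the board, in line with the pads, 220 mm from the board's centre: square steel block 80 by 80 mm, 65 mm high, with a square-headed screw at each corner and a lever with a black ball on top, up to 105 mm high. Origin: centre of its underside
- handwheel: steel handwheel fixed flat on the bench beyond the other end of the board, 220 mm from the board's centre: 84 mm in diameter, 34 mm high at the hub, with an upright dark wooden crank handle on the rim up to 57 mm high. Origin: centre of its underside
- collar_mid (a point): small steel collar, loose, not part of the job: outer diameter 36 mm, bore 18 mm, 22 mm high. It lies among the tooling. The point is on its axis half-way up, 11 mm above its underside
- tin_mid (a point): closed round tin, loose, not part of the job: 62 mm in diameter, 50 mm high, standing among the tooling. The point is on its axis half-way up, 25 mm above its underside
Things that resemble listed ones, but are neither listed nor needed, are in the scene too. What is shaped like the part that bears flange_mid but red is not meant. What is shaped like the part that bears ring_mid but blue is not meant.

How it is judged:
By the outcome, as a careful person would: the job done as asked, in the order asked, and still so for the second after the job is handed in, with the robot touching nothing.
It also fails if it takes over 90 s, if anything falls off the work surface, if the arm or the gripper's body presses on something with over 40 N, if the wrist force passes 120 N, or if a joint passes its speed limit or range.

ROBOT

A 6-joint arm with a two-finger parallel gripper is mounted at the origin on the work surface. World frame = base frame: x ahead of the robot, y to its left, z up, the work surface at z = 0. Lengths are in mm, angles in degrees, forces in N, time in s.
With the tool pointing down it reaches from about 350 to 850 mm from the base axis. Payload 8.1 kg.
Tool frame: the origin (TCP) lies midway between the tips of the shut fingers; the grasp point (between the pads) lies 19 mm behind it; x points along the fingers, y is the direction in which the jaws open and shut, and the axes are right-handed (so a half turn about x gives the same grasp; the last joint's range is limited). The gripper opens to 85 mm and grips with 20 to 120 N. Pads are 22 mm wide; open, the fingers measure 114 mm over their backs; the gripper's body (76 mm by 85 mm) begins 54 mm behind the grasp point. The pads swing forward as they close: fully open they stand 13 mm farther back than shut.
Start: joints at [70.451, 7.471, 85.268, -0, 87.261, -4.893], TCP at [151.789, 580.487, 231.292] pointing down, gripper open.
Joint ranges: [-169.43, 169.43], [-51.17, 129.36], [1.28, 143.12], [-76.62, 256.62], [0, 156.53], [-152.29, 152.29]. Speed limits (degrees/s): [136.94, 136.94, 159.86, 180, 180, 180].

INTERFACE

Orientations are given as [roll, pitch, yaw] about the fixed x, y, z axes, in that order (R = Rz(yaw) Ry(pitch) Rx(roll)).
In Python, from bench import r, snapshot, workorder gives the robot as it stands.
- The arm moves only by the tool send_rows, never from a script. Its arguments are lists of equal length, an entry for each row: "offset": the shift along the tool's x, y, z in cm, a list of three; "dr": the turn, a rotation vector about the tool's x, y, z in degrees, a list of three; "grip": the opening in per cent of the stroke, from 0 (shut) to 100 (fully open). In form: {"offset": [[dx, dy, dz], ...], "dr": [[rx, ry, rz], ...], "grip": [grip, ...]}. A call has 1 to 5 rows; each row shifts and turns the commanded pose from where the row before left it, along the tool's axes as they then stand; what a row does not reach is not made up. A row lasts 1/8 s, in which the tool goes at most 62.5 mm and 10.7 degrees, less where a joint would pass 70% of its speed; a pose out of reach is approached as far as the arm can. A call with a gripper value outside its range is refused whole. The fingers move at their own pace and stop on an object; "force" is the grip in N (left out, the last holds). Time passes only in rows, so rows that do not move let the fingers close. It gives the time, the measured TCP pose, the force and the opening at its end, in the units of the state.
- r.sense(): the state, without advancing time (a new reading comes with each control period).
- snapshot(name): name is "scene" or "top" or "wrist"; returns a dict with "pixels" (420x560x3 uint8, red, green, blue), "fx", "fy", "cx", "cy" (pixels), "world_to_cam" (4x4, takes a point from world to camera coordinates). Camera axes: x right, y up, looking along -z (the intrinsics and any distortion apply to the point x, -y, -z); pixel columns grow to the right and rows downward; lengths in mm; the calibration is good to about 2 mm. A picture is of the moment at which its call begins. There is no depth.
- workorder.hand_in(): hands the job in, once; it reports no verdict.
The state is a dict: "time": time; "joint_pos": joint angles; "qd": joint speeds; "joint_efforts": joint torques, N m; "tool_pos": TCP position; "tcp_rot": TCP orientation; "ft_force": force on the tool from outside, world axes, zero at the start; "wrist_torque": the same for the moment, N m; "finger_gap": finger opening in mm.
Only numpy, scipy, OpenCV 4.12 (cv2) and the standard library are available. Lean on these libraries where they do the work, as an engineer would, in place of code of your own. Each camera call takes 0.05 s, during which the arm holds its last target.

## Working session

There is one attempt and no reset: what is moved stays moved. The work goes in short steps, Python scripts to look and compute and a tool call to move; the robot and the scene stay as the last step left them, time stands still between calls to the robot, and variables do not carry over. Pictures are saved under pics/ and viewed, and the job is handed in when it is done.

Besides the shell and the picture viewer there is one more tool, called after "Emit:" by a JSON object that holds its "name" and its "arguments", one argument or row to a line. send_rows: Moves the arm, as the interface text tells. Its arguments: {"type":"object","properties":{"offset":{"type":"array","items":{"type":"array","items":{"type":"number"}}},"dr":{"type":"array","items":{"type":"array","items":{"type":"number"}}},"grip":{"type":"array","items":{"type":"number"}},"force":{"type":"number"}},"required":["offset","dr","grip"]}

```bash
ls; mkdir -p pics; python3 - <<'E'
from bench import r, snapshot
import cv2,pickle
d={}
for n in ["scene","top","wrist"]:
    s=snapshot(n); d[n]=s
    cv2.imwrite(f"pics/{n}0.png",cv2.resize(s["pixels"][:,:,::-1],None,fx=1.4,fy=1.4))
    print(n,s["fx"],s["fy"],s["cx"],s["cy"],s["world_to_cam"],[k for k in s])
pickle.dump(d,open("s0.pkl","wb"))
print(r.sense())
E
```

```text
pics
scene 496.73578717933384 496.73578717933384 284.3865840925715 207.4995163235871 [[-3.70678843e-01  9.28758294e-01 -2.28622189e-03  1.50617833e+02]
 [-7.27997453e-01 -2.89022405e-01  6.21679787e-01  3.28404396e+02]
 [ 5.76729489e-01  2.32107908e-01  7.83268163e-01 -1.39157941e+03]
 [ 0.00000000e+00  0.00000000e+00  0.00000000e+00  1.00000000e+00]] ['pixels', 'fx', 'fy', 'cx', 'cy', 'world_to_cam']
top 426.97867566655333 426.97867566655333 281.71103106375915 206.29328218327313 [[-2.17268401e-03 -9.99926820e-01 -1.19010057e-02  4.27336399e+01]
 [ 9.90661737e-01 -3.77466401e-03  1.36290403e-01 -5.29991363e+02]
 [-1.36325351e-01 -1.14937550e-02  9.90597442e-01 -1.02152727e+03]
 [ 0.00000000e+00  0.00000000e+00  0.00000000e+00  1.00000000e+00]] ['pixels', 'fx', 'fy', 'cx', 'cy', 'world_to_cam']
wrist 351.4036478809057 351.4036478809057 284.6056020366657 208.95754130275898 [[ 2.51774592e-01  9.67783396e-01 -2.20296055e-03 -5.97978198e+02]
 [-9.19772846e-01  2.38575050e-01 -3.11608500e-01  4.15379466e+01]
 [-3.01043961e-01  8.04813265e-02  9.50208024e-01 -3.81357555e+02]
 [ 0.00000000e+00  0.00000000e+00  0.00000000e+00  1.00000000e+00]] ['pixels', 'fx', 'fy', 'cx', 'cy', 'world_to_cam']
{'time': 0.15, 'joint_pos': array([ 7.04493136e+01,  7.50533445e+00,  8.53135468e+01,  9.52565938e-04,
        8.72609437e+01, -4.89089322e+00]), 'qd': array([-0.04011104, -0.17690686, -0.26210991,  0.01563859,  0.01753509,
        0.05727468]), 'joint_efforts': array([ 1.54925816e-03, -5.70062721e+01, -5.01158345e+01, -4.47002858e-04,
        9.90159286e-03, -3.53873713e-05]), 'tool_pos': array([151.66183724, 580.09679339, 230.49709158]), 'tcp_rot': array([ -95.57375497,   89.92016938, -110.23359429]), 'ft_force': array([-1.08395013,  0.1374419 , -0.48470658]), 'wrist_torque': array([-0.00208302, -0.00258461, -0.00991825]), 'finger_gap': 85.24552758675155}
```

View pics/scene0.png

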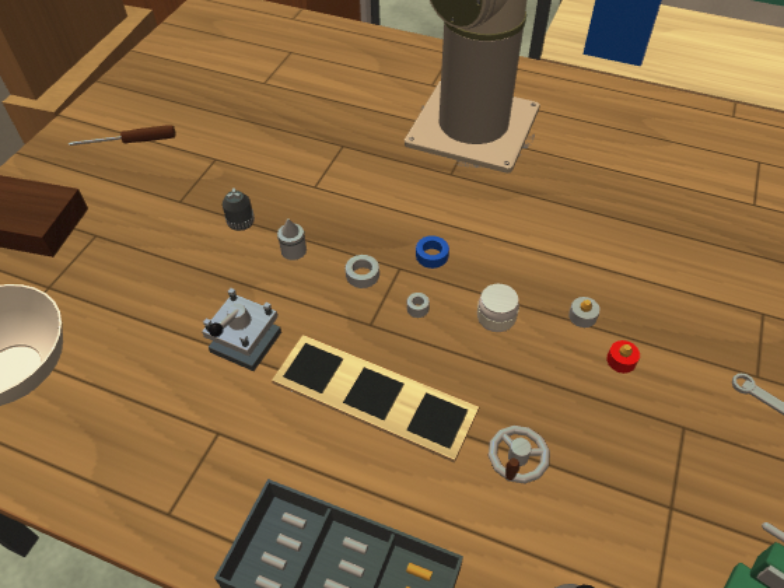

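View pics/top0.png

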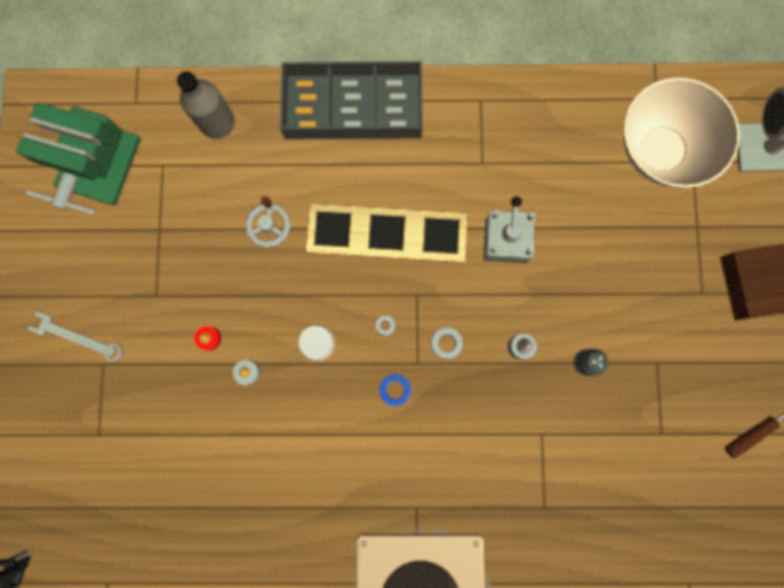

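View pics/wrist0.png

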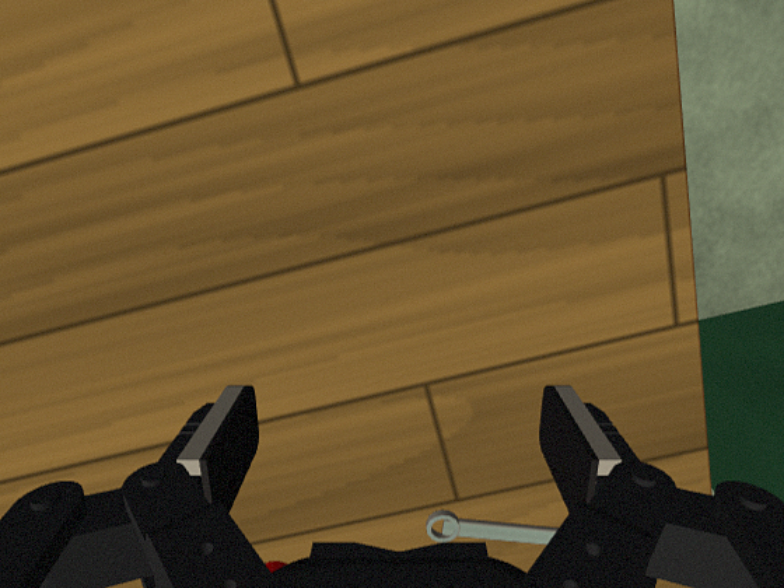

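The scene and top views agree. In the top view, left to right along the row: red flange (207,338), grey/brass flange (245,372), tin (316,343), collar (385,325), steel ring (447,343), centre (523,346) and chuck (591,362). The blue ring is at (395,390), the handwheel (267,225) is at the left end of the board and the tool post (511,235) at the right. Two lookalikes need settling:
- **Flange:** I take the grey one, not the red one.
- **Ring:** I take the large grey one (447,343). The blue ring is excluded, and the small grey one (385,325) is the collar.

Next I'll confirm these in enlarged crops.

```bash
cat > h.py <<'E'
import numpy as np,cv2
def ray(s,uv):
    W=np.array(s["world_to_cam"]);R=W[:3,:3];t=W[:3,3]
    d=np.array([(uv[0]-s["cx"])/s["fx"],-(uv[1]-s["cy"])/s["fy"],-1.0])
    return -R.T@t, R.T@d
def onplane(s,uv,z):
    o,d=ray(s,uv); k=(z-o[2])/d[2]; return (o+k*d)
def proj(s,p):
    W=np.array(s["world_to_cam"]);q=W[:3,:3]@np.array(p,float)+W[:3,3]
    return np.array([s["cx"]+s["fx"]*q[0]/-q[2], s["cy"]+s["fy"]*q[1]/q[2]])
def crop(s,box,k,fn):
    x0,y0,x1,y1=box
    cv2.imwrite(fn,cv2.resize(s["pixels"][y0:y1,x0:x1,::-1],None,fx=k,fy=k,interpolation=cv2.INTER_CUBIC))
E
python3 - <<'E'
import pickle; from h import *
d=pickle.load(open("s0.pkl","rb"));s=d["top"]
for n,u,z in [("redfl",(207,338),24),("flange",(245,372),24),("tin",(316,343),50),("collar",(385,325),22),("ring",(447,343),22),("centre",(523,346),46),("chuck",(591,362),60),("blue",(395,390),22),("padL",(333,229),10),("padM",(387,232),10),("padR",(441,236),10),("post",(511,235),65),("wheel",(267,225),34)]:
    print(n,onplane(s,np.array(u)/1.4,z).round(1))
crop(s,(130,215,290,295),5,"pics/cA.png");crop(s,(270,215,430,295),5,"pics/cB.png")
crop(d["scene"],(150,120,310,240),5,"pics/cC.png")
crop(d["scene"],(290,160,450,280),5,"pics/cD.png")
E
```

```text
redfl [444.8 374.7  24. ]
flange [384.8 305.   24. ]
tin [434.2 176.7  50. ]
collar [467.2  58.2  22. ]
ring [434.9 -51.6  22. ]
centre [ 428.3 -180.8   46. ]
chuck [ 400.4 -292.1   60. ]
blue [353.   40.6  22. ]
padL [645.4 154.3  10. ]
padM [639.3  54.8  10. ]
padR [631.3 -44.3  10. ]
post [ 619.9 -162.2   65. ]
wheel [647.6 270.9  34. ]
```

View pics/cA.png

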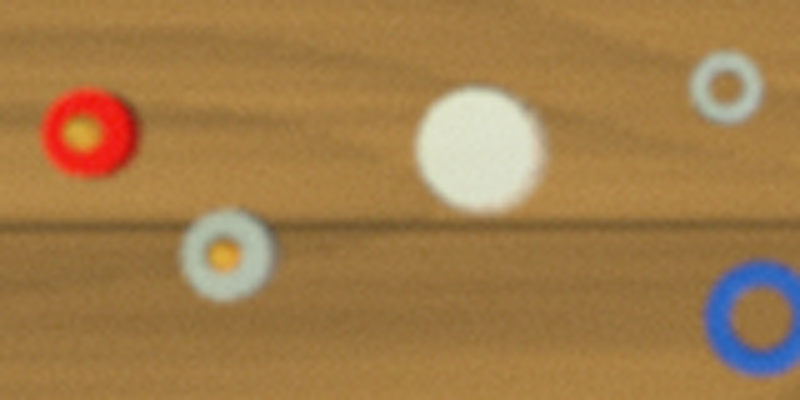

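View pics/cB.png

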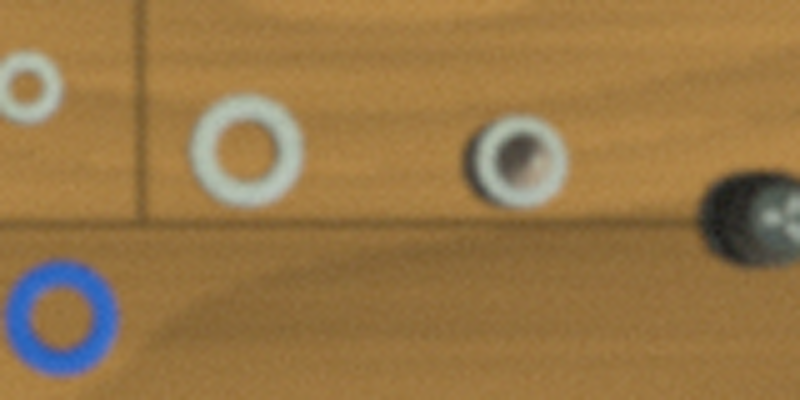

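View pics/cC.png

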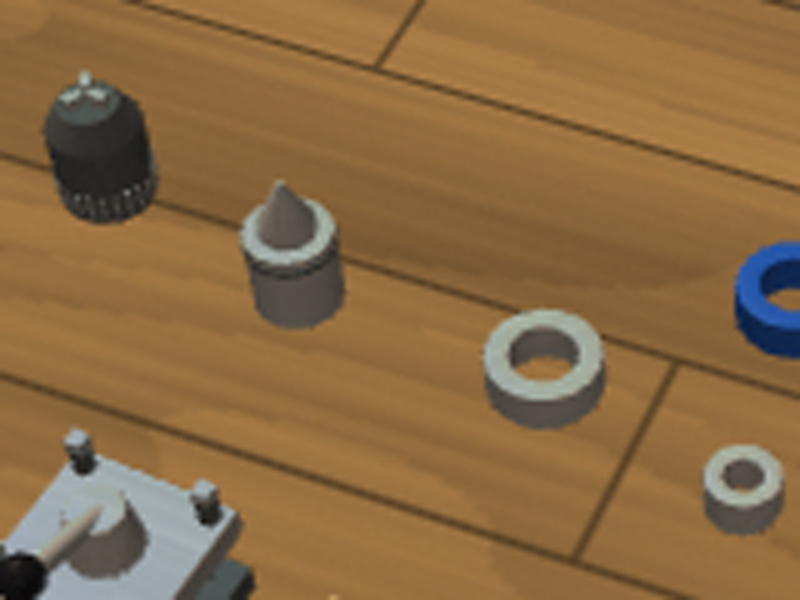

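The crops confirm the choices: grey flange with orange-brass stub at crop A (226,256), and large grey ring at crop B (247,151), clearly bigger than the collar at (27,88). The centre is at crop B (520,160) and the chuck at (755,220). Now I'll measure precisely with masks.

```bash
python3 - <<'E'
import pickle; from h import *
d=pickle.load(open("s0.pkl","rb"))
def meas(s,uv,rad,z,thr,name):
    im=s["pixels"]; hsv=cv2.cvtColor(im,cv2.COLOR_RGB2HSV)
    m=((hsv[...,1]<80)&(hsv[...,2]>thr)).astype(np.uint8)
    mm=np.zeros_like(m);cv2.circle(mm,tuple(int(round(v)) for v in uv),rad,1,-1);m&=mm
    cs,_=cv2.findContours(m,cv2.RETR_EXTERNAL,cv2.CHAIN_APPROX_NONE)
    c=max(cs,key=cv2.contourArea);e=cv2.fitEllipse(c)
    p=onplane(s,e[0],z);print(name,np.round(e[0],2),np.round(e[1],1),p.round(1))
t=d["top"];S=d["scene"]
O={"flange":([384.8,305],24),"tin":([434,176.7],50),"collar":([467,58],22),"ring":([435,-51.6],22),"centre":([428,-181],46)}
for n,(p,z) in O.items():
    for s,l in ((t,"top"),(S,"scene")):
        uv=proj(s,p+[z]); meas(s,uv,24,z,150,n+" "+l)
# pads
for s,l in ((t,"top"),(S,"scene")):
    im=s["pixels"];m=(im.max(2)<60).astype(np.uint8)
    for k,p in enumerate([(645,154),(639,55),(631,-44)]):
        uv=proj(s,list(p)+[10]);mm=np.zeros_like(m);cv2.circle(mm,tuple(int(round(v)) for v in uv),24,1,-1)
        cs,_=cv2.findContours(m&mm,cv2.RETR_EXTERNAL,cv2.CHAIN_APPROX_NONE);c=max(cs,key=cv2.contourArea)
        q=np.array([onplane(s,v,10)[:2] for v in c[:,0].astype(float)],np.float32)
        rr=cv2.minAreaRect(q);print("pad",l,k,np.round(rr[0],1),np.round(rr[1],1),round(rr[2],1))
# chuck jaws/nose
print("chuck proj scene",proj(S,[400,-292,0]),proj(S,[400,-292,60]))
crop(t,(400,235,450,285),12,"pics/ck1.png")
p=proj(S,[400,-292,34]).astype(int);print(p-30)
crop(S,(p[0]-30,p[1]-30,p[0]+30,p[1]+30),10,"pics/ck2.png")
E
```

```text
flange top [174.72 265.66] [17.2 17.4] [385.  305.7  24. ]
flange scene [417.94 219.28] [14.2 19. ] [385.9 304.4  24. ]
tin top [225.59 244.36] [24.2 25.1] [435.8 177.   50. ]
tin scene [355.32 212.98] [20.1 28.4] [439.9 176.2  50. ]
collar top [274.84 232.18] [13.6 14.2] [467.1  58.6  22. ]
collar scene [298.09 214.5 ] [11.5 14.6] [468.3  57.2  22. ]
ring top [318.97 244.73] [21.8 22.5] [435.6 -50.9  22. ]
ring scene [258.02 190.41] [17.1 22.7] [437.1 -52.5  22. ]
centre top [374.35 246.81] [16.6 17.9] [ 429.1 -182.7   46. ]
centre scene [206.97 165.43] [11.9 16.2] [ 429.5 -183.7   46. ]
pad top 0 [646.6 155.8] [57.1 56.9] 86.2
pad top 1 [640.  56.] [56.7 55.3] 89.7
pad top 2 [633.3 -43.8] [56.9 57. ] 85.8
pad scene 0 [646.4 154.1] [63.4 64.5] 86.5
pad scene 1 [639.7  54.3] [63.6 64.4] 86.2
pad scene 2 [633.  -45.5] [63.3 64.4] 86.3
chuck proj scene [175.69285585 158.33791207] [171.31233328 140.70262353]
[143 118]
```

View pics/ck1.png

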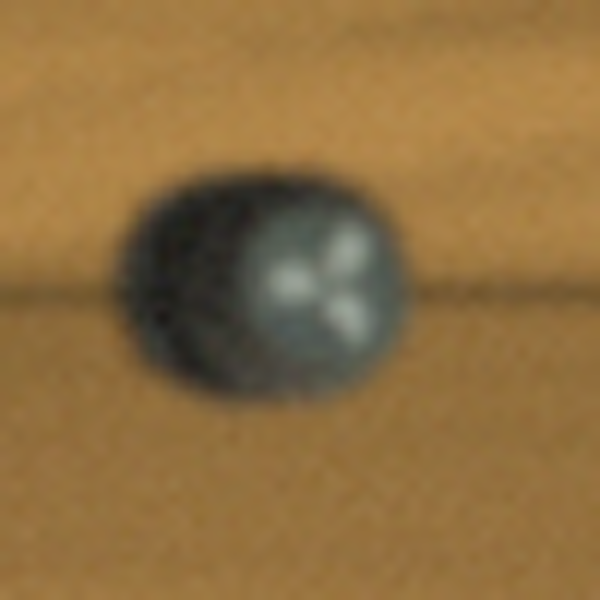

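View pics/ck2.png

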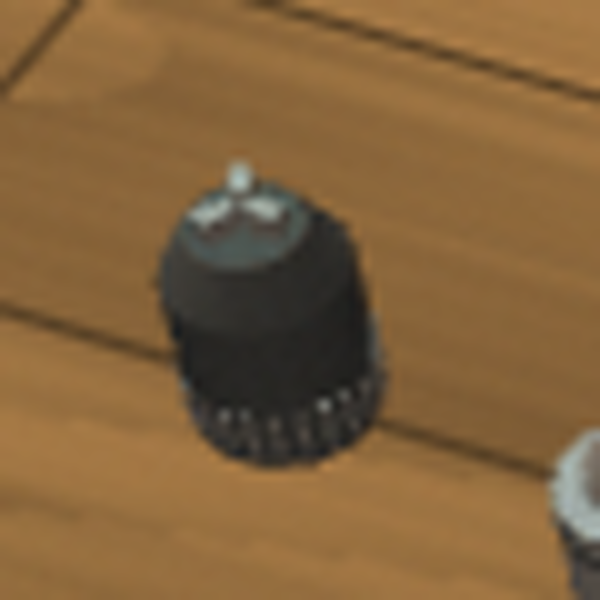

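```bash
cat >> h.py <<'E'
from scipy.spatial.transform import Rotation as Ro
def pose():
    from bench import r
    s=r.sense(); return s,Ro.from_euler("xyz",s["tcp_rot"],degrees=True)
def go(p,jawyaw=None):
    s,R=pose(); M=R.as_matrix()
    print("t",round(s["time"],2),"tcp",s["tool_pos"].round(1),"gap",round(s["finger_gap"],1),"F",s["ft_force"].round(1),"x",M[:,0].round(3),"y",M[:,1].round(3),"q",s["joint_pos"].round(0))
    if jawyaw is not None:
        a=np.radians(jawyaw); y=np.array([np.cos(a),np.sin(a),0]); x=np.array([0,0,-1.]); 
        if y@M[:,1]<0: y=-y
        T=np.stack([x,y,np.cross(x,y)],1); dR=(R.inv()*Ro.from_matrix(T)).as_rotvec(degrees=True); print("rotvec",dR.round(2))
        M=T
    dl=np.array(p)-s["tool_pos"]; print("after-turn tool offset cm",(M.T@dl/10).round(2))
E
python3 - <<'E'
import pickle; from h import *
d=pickle.load(open("s0.pkl","rb"));t=d["top"];S=d["scene"]
print(onplane(t,(427.0-.5+.1,258.7-.5+.1),64),onplane(S,(166.6,140.1),64))
go([429.3,-183.2,180],-3.8)
E
```

```text
[ 400.93789972 -301.42005266   64.        ] [ 405.70585224 -300.65562444   64.        ]
t 0.15 tcp [151.7 580.1 230.5] gap 85.2 F [-1.1  0.1 -0.5] x [-0.    -0.001 -1.   ] y [ 0.253  0.967 -0.001] q [70.  8. 85.  0. 87. -5.]
rotvec [7.914e+01 5.000e-02 7.000e-02]
after-turn tool offset cm [ 5.05 32.76 74.32]
```

Emit:
{"name": "send_rows", "arguments": {
  "offset": [
    [0,0,0],
    [0,0,0],
    [0,0,0],
    [0,0,0],
    [0,0,0]
  ],
  "dr": [
    [9.9,0,0],
    [9.9,0,0],
    [9.9,0,0],
    [9.9,0,0],
    [9.9,0,0]
  ],
  "grip": [100,100,100,100,100]
}}

```text
time: 0.78
tool_pos: [151.7, 580.3, 230.9]
tcp_rot: [-45.2, 90.0, -109.7]
ft_force: [0.1, 0.5, -0.6]
finger_gap: 85.2
```

Emit:
{"name": "send_rows", "arguments": {
  "offset": [
    [0,0,0],
    [0,0,0],
    [0,0,0],
    [0,0,0]
  ],
  "dr": [
    [9.9,0,0],
    [9.9,0,0],
    [9.8,0,0],
    [0,0,0]
  ],
  "grip": [100,100,100,100]
}}

```text
time: 1.27
tool_pos: [151.7, 580.3, 230.9]
tcp_rot: [-18.3, 90.0, -112.0]
ft_force: [-0.1, 0.4, 0.5]
finger_gap: 85.7
```

```bash
python3 -c "
from h import *
go([430,150,200],-3.8)"
```

```text
t 1.27 tcp [151.7 580.3 230.9] gap 85.7 F [-0.1  0.4  0.5] x [-0.    -0.001 -1.   ] y [ 0.998 -0.064 -0.   ] q [70.  7. 85.  0. 87. 74.]
rotvec [0.1  0.04 0.01]
after-turn tool offset cm [ 3.09 30.62 41.09]
```

Emit:
{"name": "send_rows", "arguments": {
  "offset": [
    [0.3,3.4,4.5],
    [0.3,3.4,4.5],
    [0.3,3.4,4.5],
    [0.3,3.4,4.5],
    [0.3,3.4,4.5]
  ],
  "dr": [
    [0,0,0],
    [0,0,0],
    [0,0,0],
    [0,0,0],
    [0,0,0]
  ],
  "grip": [100,100,100,100,100]
}}

```text
time: 1.9
tool_pos: [307.3, 343.3, 216.2]
tcp_rot: [121.1, 90.0, 27.6]
ft_force: [0.9, 0.5, -0.5]
finger_gap: 85.3
```

Emit:
{"name": "send_rows", "arguments": {
  "offset": [
    [0.3,3.4,4.5],
    [0.3,3.4,4.5],
    [0.3,3.4,4.5],
    [0.3,3.4,4.5],
    [0,0,5.5]
  ],
  "dr": [
    [0,0,0],
    [0,0,0],
    [0,0,0],
    [0,0,0],
    [0,0,0]
  ],
  "grip": [100,100,100,100,100]
}}

```text
time: 2.52
tool_pos: [428.0, 99.5, 203.9]
tcp_rot: [-52.9, 90.0, -146.4]
ft_force: [-0.3, -0.6, -0.2]
finger_gap: 85.3
```

Emit:
{"name": "send_rows", "arguments": {
  "offset": [
    [0,0,5.5],
    [0,0,5.5],
    [0,0,5.5],
    [0,0,5.5],
    [0,0,0]
  ],
  "dr": [
    [0,0,0],
    [0,0,0],
    [0,0,0],
    [0,0,0],
    [0,0,0]
  ],
  "grip": [100,100,100,100,100]
}}

```text
time: 3.15
tool_pos: [411.9, -121.4, 204.3]
tcp_rot: [-4.2, 89.9, -98.0]
ft_force: [0.7, 0.7, -0.5]
finger_gap: 85.5
```

```bash
python3 -c "
from h import *
from bench import snapshot
s=snapshot('wrist');cv2.imwrite('pics/w1.png',cv2.resize(s['pixels'][:,:,::-1],None,fx=1.4,fy=1.4))
import pickle;pickle.dump(s,open('w1.pkl','wb'))
go([429.3,-183.2,150],-3.8)
for n,p in dict(ring=[436,-51.7,22],collar=[467.5,58,22],centre=[429.3,-183,46]).items(): print(n,proj(s,p)*1.4)"
```

```text
t 3.2 tcp [ 412.2 -119.5  204.2] gap 85.3 F [0.3 0.5 0.1] x [-0.  0. -1.] y [ 0.998 -0.066 -0.   ] q [-23. -19. 113.   0.  86. -19.]
rotvec [ 0.02 -0.01  0.01]
after-turn tool offset cm [5.42 2.13 6.24]
ring [429.42943235 143.64912363]
collar [476.35474419 -63.17793381]
centre [430.58195443 349.02821465]
```

View pics/w1.png

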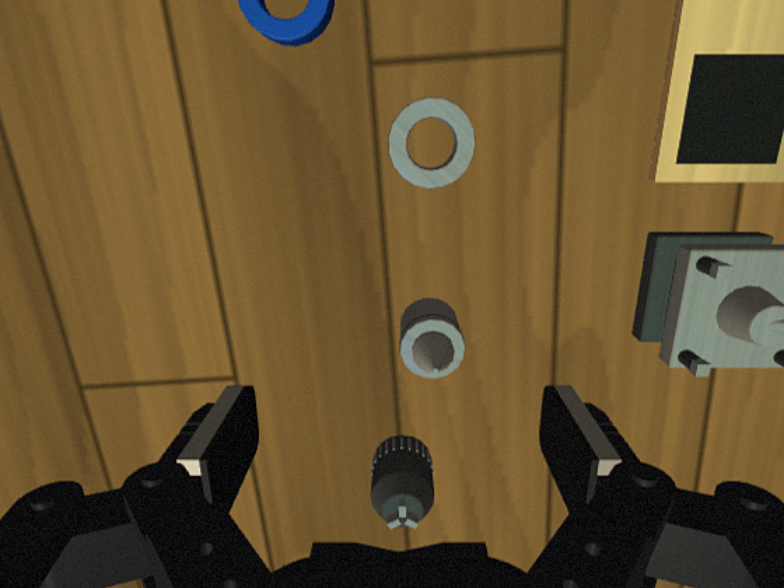

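The wrist view shows the ring at (432,143), the centre's shoulder at (432,348), the chuck jaws at (403,513) and the tool-post-end pad at (733,109). All of these are within about 2 px of the predictions, so I'll go for the centre.

Emit:
{"name": "send_rows", "arguments": {
  "offset": [
    [1.9,1.1,3.1],
    [4.0,1.1,3.1],
    [4.0,0,0],
    [4.0,0,0],
    [3.0,0,0]
  ],
  "dr": [
    [0,0,0],
    [0,0,0],
    [0,0,0],
    [0,0,0],
    [0,0,0]
  ],
  "grip": [100,100,100,100,100]
}}

```text
time: 3.82
tool_pos: [430.1, -179.3, 33.3]
tcp_rot: [-128.6, 89.9, 138.0]
ft_force: [0.3, 0.1, 0.6]
finger_gap: 85.6
```

```bash
python3 -c "
from h import *
from bench import snapshot
import pickle
w=pickle.load(open('w1.pkl','rb'))
print('chuck wrist',onplane(w,(402.5/1.4,510/1.4),64),'ring',onplane(w,(432/1.4,142.5/1.4),22),'centre',onplane(w,(432/1.4,348/1.4),46))
go([430,-183.2,5],-3.8)
s=snapshot('wrist');cv2.imwrite('pics/w2.png',cv2.resize(s['pixels'][:,:,::-1],None,fx=1.4,fy=1.4))
"
```

```text
chuck wrist [ 402.96695697 -298.49581966   64.        ] ring [437.65767322 -51.11027472  22.        ] centre [ 430.2836849  -182.30793608   46.        ]
t 3.83 tcp [ 430.1 -179.3   33.3] gap 85.6 F [0.3 0.1 0.6] x [-0.002  0.001 -1.   ] y [ 0.998 -0.061 -0.002] q [-29.  -2. 117.   0.  65. -25.]
rotvec [ 0.3  -0.07  0.09]
after-turn tool offset cm [2.83 0.02 0.39]
```

View pics/w2.png

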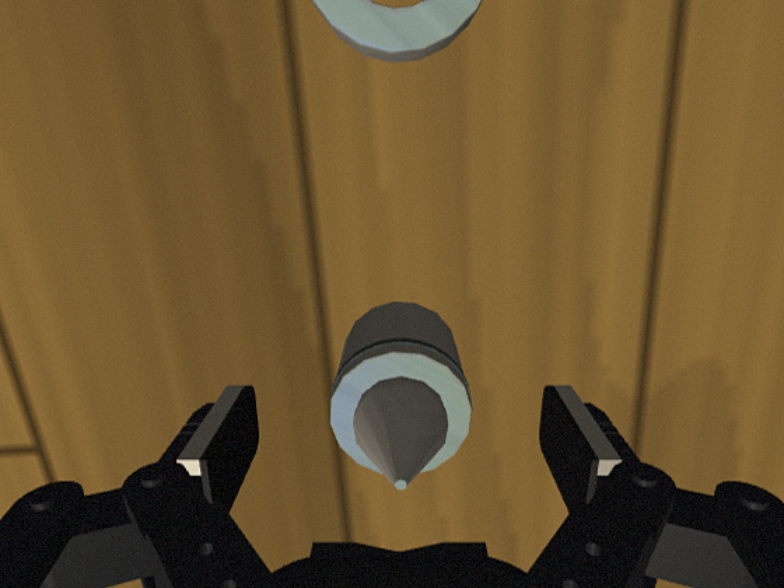

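The centre sits midway between the fingers (shoulder at about (400,415)). I'll descend and grip.

Emit:
{"name": "send_rows", "arguments": {
  "offset": [
    [1.0,0,0.2],
    [1.0,0,0],
    [0.6,0,0],
    [0,0,0],
    [0,0,0]
  ],
  "dr": [
    [0,0,0],
    [0,0,0],
    [0,0,0],
    [0,0,0],
    [0,0,0]
  ],
  "grip": [100,100,100,100,60],
  "force": 60
}}

```text
time: 4.5
tool_pos: [430.7, -183.6, 9.8]
tcp_rot: [64.7, 90.0, -29.1]
ft_force: [-0.3, 1.0, -0.5]
finger_gap: 69.7
```

Emit:
{"name": "send_rows", "arguments": {
  "offset": [
    [0,0,0],
    [0,0,0],
    [0,0,0],
    [0,0,0],
    [0,0,0]
  ],
  "dr": [
    [0,0,0],
    [0,0,0],
    [0,0,0],
    [0,0,0],
    [0,0,0]
  ],
  "grip": [40,40,40,40,40]
}}

```text
time: 5.12
tool_pos: [430.7, -183.7, 10.0]
tcp_rot: [57.6, 90.0, -36.1]
ft_force: [-1.6, -1.0, 5.9]
finger_gap: 42.6
```

```bash
python3 -c "
from h import *
from bench import snapshot
go([430,-183.2,5],-3.8)
"
```

```text
t 5.12 tcp [ 430.7 -183.7   10. ] gap 42.6 F [-1.6 -1.   5.9] x [ 0.001 -0.    -1.   ] y [ 0.998 -0.066  0.001] q [-29.   1. 117.  -0.  62. -26.]
rotvec [ 0.04  0.02 -0.03]
after-turn tool offset cm [ 0.5  -0.07 -0.04]
```

Emit:
{"name": "send_rows", "arguments": {
  "offset": [
    [-1,0,0],
    [-5,0,0],
    [-6,0,0],
    [-6,0,0],
    [0,0,0]
  ],
  "dr": [
    [0,0,0],
    [0,0,0],
    [0,0,0],
    [0,0,0],
    [0,0,0]
  ],
  "grip": [40,40,40,40,40]
}}

```text
time: 5.75
tool_pos: [433.4, -185.1, 195.9]
tcp_rot: [64.3, 89.4, -29.4]
ft_force: [0.1, 0.0, -4.3]
finger_gap: 43.1
```

```bash
python3 -c "
from h import *
go([633.2,-45.4,150],-3.8)
"
```

```text
t 5.75 tcp [ 433.4 -185.1  195.9] gap 43.1 F [ 0.1  0.  -4.3] x [ 0.01  -0.005 -1.   ] y [ 0.998 -0.065  0.01 ] q [-29. -12. 108.  -0.  84. -26.]
rotvec [ 0.05  0.27 -0.57]
after-turn tool offset cm [  4.59  19.01 -15.27]
```

Emit:
{"name": "send_rows", "arguments": {
  "offset": [
    [0,3.8,-3.0],
    [0,3.8,-3.0],
    [0,3.8,-3.0],
    [0,3.8,-3.0],
    [0,3.8,-3.0]
  ],
  "dr": [
    [0,0,0],
    [0,0,0],
    [0,0,0],
    [0,0,0],
    [0,0,0]
  ],
  "grip": [40,40,40,40,40]
}}

```text
time: 6.38
tool_pos: [629.9, -45.0, 187.3]
tcp_rot: [-92.3, 89.8, 174.0]
ft_force: [0.9, -0.9, -2.7]
finger_gap: 42.6
```

Emit:
{"name": "send_rows", "arguments": {
  "offset": [
    [0,0,0],
    [0,0,0]
  ],
  "dr": [
    [0,0,0],
    [0,0,0]
  ],
  "grip": [40,40]
}}

```text
time: 6.62
tool_pos: [628.6, -46.0, 187.4]
tcp_rot: [-88.8, 89.8, 177.5]
ft_force: [-1.0, -0.5, -3.3]
finger_gap: 42.4
```

```bash
python3 -c "
from h import *
from bench import snapshot
go([633.2,-45.4,20.5],-3.8)
s=snapshot('wrist');cv2.imwrite('pics/w3.png',cv2.resize(s['pixels'][:,:,::-1],None,fx=1.4,fy=1.4))
for p in ([646.5,155.0,10],[639.9,55.2,10],[633.2,-44.6,10]): print(proj(s,p)*1.4)
"
```

```text
t 6.62 tcp [628.6 -46.  187.4] gap 42.4 F [-1.  -0.5 -3.3] x [-0.003  0.    -1.   ] y [ 0.998 -0.065 -0.003] q [-9. 14. 83. -0. 84. -5.]
rotvec [0.07 0.   0.19]
after-turn tool offset cm [16.69  0.45 -0.09]
[ 409.21367235 -107.53172337]
[407.70190166  91.36383902]
[406.32782462 252.51665155]
```

View pics/w3.png

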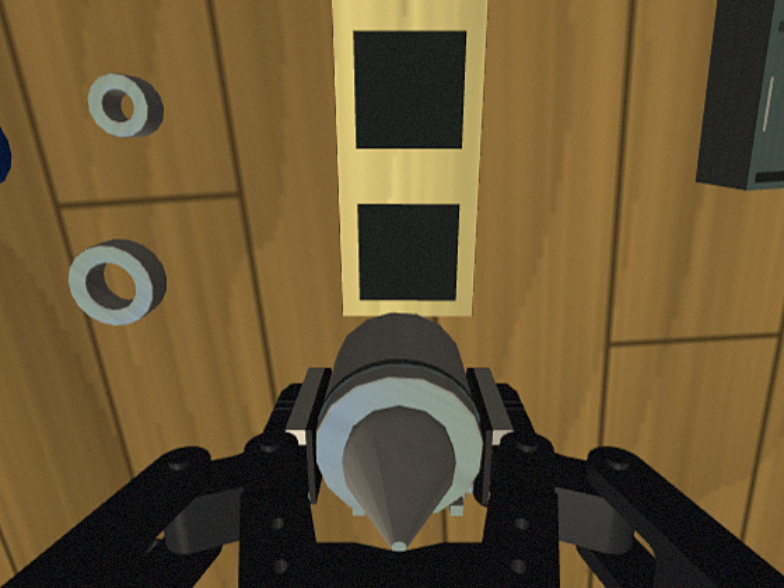

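The pad is seen at (409,252), about 1.5 mm farther in x than I estimated, so I'll correct for that and set the piece down.

Emit:
{"name": "send_rows", "arguments": {
  "offset": [
    [3.5,0.55,-0.1],
    [4,0,0],
    [4,0,0],
    [3.0,0,0],
    [0,0,0]
  ],
  "dr": [
    [0,0,0],
    [0,0,0],
    [0,0,0],
    [0,0,0],
    [0,0,0]
  ],
  "grip": [40,40,40,40,40]
}}

```text
time: 7.3
tool_pos: [631.7, -46.0, 41.1]
tcp_rot: [-93.5, 89.6, 172.7]
ft_force: [-0.1, 0.5, -3.4]
finger_gap: 42.5
```

Emit:
{"name": "send_rows", "arguments": {
  "offset": [
    [0.5,0,0],
    [0.8,0,0],
    [0.4,0,0],
    [0,0,0],
    [0,0,0]
  ],
  "dr": [
    [0,0,0],
    [0,0,0],
    [0,0,0],
    [0,0,0],
    [0,0,0]
  ],
  "grip": [40,40,40,40,40]
}}

```text
time: 7.92
tool_pos: [635.5, -45.5, 27.5]
tcp_rot: [78.7, 90.0, -15.0]
ft_force: [-0.1, 0.3, -3.7]
finger_gap: 42.6
```

```bash
python3 -c "
from h import *
from bench import snapshot
go([634.4,-45.4,20.5],-3.8)
"
```

```text
t 7.92 tcp [635.5 -45.5  27.5] gap 42.6 F [-0.1  0.3 -3.7] x [ 0. -0. -1.] y [ 0.998 -0.065  0.   ] q [-9. 23. 89. -0. 68. -5.]
rotvec [ 0.05  0.   -0.02]
after-turn tool offset cm [ 0.7  -0.11 -0.  ]
```

Emit:
{"name": "send_rows", "arguments": {
  "offset": [
    [0.3,-0.1,0],
    [0.3,0,0],
    [0,0,0],
    [0,0,0]
  ],
  "dr": [
    [0,0,0],
    [0,0,0],
    [0,0,0],
    [0,0,0]
  ],
  "grip": [40,40,40,40]
}}

```text
time: 8.43
tool_pos: [634.3, -45.5, 21.2]
tcp_rot: [-86.9, 90.0, 179.3]
ft_force: [0.4, 0.7, -3.0]
finger_gap: 42.7
```

```bash
python3 -c "
from h import *
from bench import snapshot
go([634.4,-45.4,20.5],-3.8)
"
```

```text
t 8.43 tcp [634.3 -45.5  21.2] gap 42.7 F [ 0.4  0.7 -3. ] x [-0.  0. -1.] y [ 0.998 -0.065 -0.   ] q [-9. 24. 89. -0. 67. -5.]
rotvec [0.05 0.   0.01]
after-turn tool offset cm [ 0.07  0.01 -0.01]
```

Emit:
{"name": "send_rows", "arguments": {
  "offset": [
    [0.1,0,0],
    [0,0,0],
    [0,0,0]
  ],
  "dr": [
    [0,0,0],
    [0,0,0],
    [0,0,0]
  ],
  "grip": [40,40,40]
}}

```text
time: 8.8
tool_pos: [634.3, -45.5, 20.3]
tcp_rot: [48.6, 90.0, -45.1]
ft_force: [-0.4, -0.4, -4.2]
finger_gap: 42.4
```

Emit:
{"name": "send_rows", "arguments": {
  "offset": [
    [0,0,0],
    [0,0,0],
    [0,0,0],
    [0,0,0],
    [0,0,0]
  ],
  "dr": [
    [0,0,0],
    [0,0,0],
    [0,0,0],
    [0,0,0],
    [0,0,0]
  ],
  "grip": [54,60,80,100,100]
}}

```text
time: 9.43
tool_pos: [634.4, -45.5, 20.4]
tcp_rot: [75.2, 90.0, -18.5]
ft_force: [-0.1, -0.6, -1.1]
finger_gap: 85.4
```

Emit:
{"name": "send_rows", "arguments": {
  "offset": [
    [-4,0,0],
    [-5,0,0],
    [-6,0,0],
    [0,0,0]
  ],
  "dr": [
    [0,0,0],
    [0,0,0],
    [0,0,0],
    [0,0,0]
  ],
  "grip": [100,100,100,100]
}}

```text
time: 9.93
tool_pos: [638.4, -46.1, 178.1]
tcp_rot: [85.0, 89.3, -8.8]
ft_force: [0.6, -0.3, 0.0]
finger_gap: 85.6
```

```bash
python3 -c "
from h import *
from bench import snapshot
go([403.5,-300,150],-3.8)
s=snapshot('wrist');cv2.imwrite('pics/w4.png',cv2.resize(s['pixels'][:,:,::-1],None,fx=1.4,fy=1.4))
"
```

```text
t 9.93 tcp [638.4 -46.1 178.1] gap 85.6 F [ 0.6 -0.3  0. ] x [ 0.012 -0.002 -1.   ] y [ 0.998 -0.065  0.012] q [-9. 15. 83. -0. 82. -5.]
rotvec [ 0.05  0.06 -0.69]
after-turn tool offset cm [  2.81 -21.76  26.89]
```

View pics/w4.png

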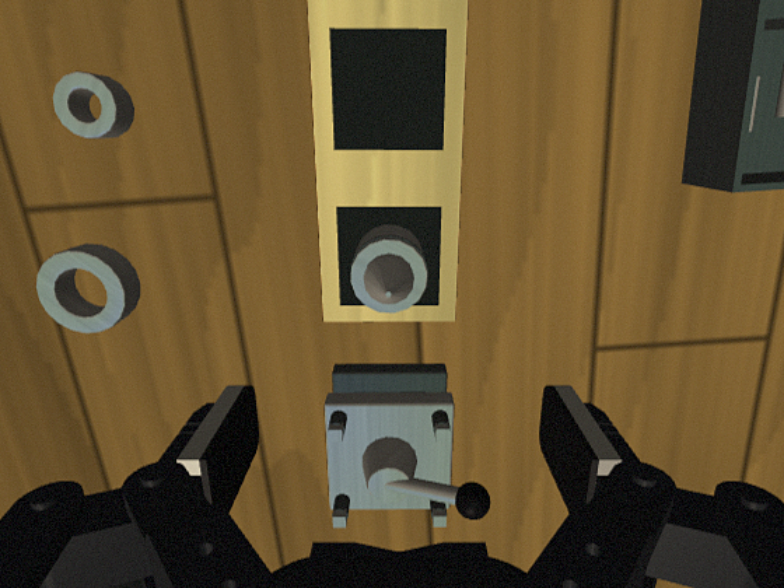

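The centre stands on its pad at (388,275). Now the chuck.

Emit:
{"name": "send_rows", "arguments": {
  "offset": [
    [0,-3.1,3.8],
    [0,-3.1,3.8],
    [0,-3.1,3.8],
    [0,-3.1,3.8],
    [0,-3.1,3.8]
  ],
  "dr": [
    [0,0,0],
    [0,0,0],
    [0,0,0],
    [0,0,0],
    [0,0,0]
  ],
  "grip": [100,100,100,100,100]
}}

```text
time: 10.6
tool_pos: [465.1, -225.3, 168.4]
tcp_rot: [-115.6, 89.8, 150.7]
ft_force: [0.3, 0.0, 0.6]
finger_gap: 85.4
```

Emit:
{"name": "send_rows", "arguments": {
  "offset": [
    [0,-3.1,3.8],
    [0,-2.8,3.8],
    [3,0,0],
    [4,0,0],
    [0,0,0]
  ],
  "dr": [
    [0,0,0],
    [0,0,0],
    [0,0,0],
    [0,0,0],
    [0,0,0]
  ],
  "grip": [100,100,100,100,100]
}}

```text
time: 11.22
tool_pos: [400.1, -294.2, 95.5]
tcp_rot: [-128.5, 89.4, 137.7]
ft_force: [0.5, -0.1, 1.0]
finger_gap: 85.6
```

Emit:
{"name": "send_rows", "arguments": {
  "offset": [
    [0,0,0],
    [0,0,0]
  ],
  "dr": [
    [0,0,0],
    [0,0,0]
  ],
  "grip": [100,100]
}}

```text
time: 11.48
tool_pos: [404.4, -297.5, 102.1]
tcp_rot: [51.5, 89.8, -42.3]
ft_force: [-0.0, 0.8, 0.1]
finger_gap: 85.6
```

```bash
python3 -c "
from h import *
from bench import snapshot
go([403.2,-300,7],-3.8)
s=snapshot('wrist');cv2.imwrite('pics/w5.png',cv2.resize(s['pixels'][:,:,::-1],None,fx=1.4,fy=1.4))
for z in (0,46,64): print(proj(s,[403.2,-300,z])*1.4)
"
```

```text
t 11.47 tcp [ 404.4 -297.5  102.1] gap 85.6 F [-0.   0.8  0.1] x [ 0.002 -0.002 -1.   ] y [ 0.998 -0.065  0.002] q [-42.  -2. 109.  -0.  73. -38.]
rotvec [ 0.07  0.09 -0.12]
after-turn tool offset cm [ 9.51 -0.1   0.25]
[396.40378754 293.62230237]
[396.20291295 326.84614427]
[396.10019464 343.83533507]
```

View pics/w5.png

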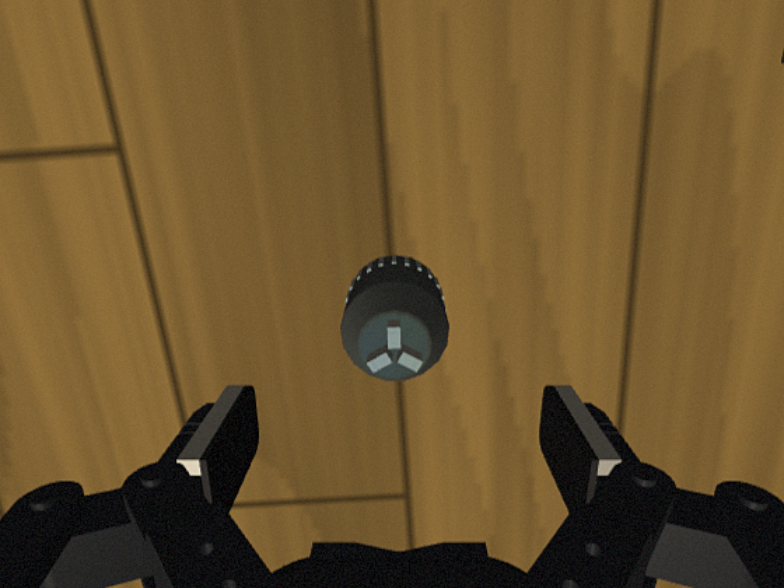

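The chuck is centred (jaws at (395,348)). I'll descend and grip.

Emit:
{"name": "send_rows", "arguments": {
  "offset": [
    [3,-0.1,0.25],
    [3,0,0],
    [2,0,0],
    [1.0,0,0],
    [0,0,0]
  ],
  "dr": [
    [0,0,0],
    [0,0,0],
    [0,0,0],
    [0,0,0],
    [0,0,0]
  ],
  "grip": [100,100,100,100,100]
}}

```text
time: 12.15
tool_pos: [402.3, -299.3, 10.5]
tcp_rot: [-114.1, 90.0, 152.2]
ft_force: [-0.3, -0.5, 0.3]
finger_gap: 85.7
```

Emit:
{"name": "send_rows", "arguments": {
  "offset": [
    [0,0,0],
    [0,0,0],
    [0,0,0],
    [0,0,0],
    [0,0,0]
  ],
  "dr": [
    [0,0,0],
    [0,0,0],
    [0,0,0],
    [0,0,0],
    [0,0,0]
  ],
  "grip": [65,45,45,45,45]
}}

```text
time: 12.78
tool_pos: [402.8, -300.0, 11.7]
tcp_rot: [45.5, 89.9, -48.2]
ft_force: [-2.2, 0.7, 7.3]
finger_gap: 46.2
```

```bash
python3 -c "
from h import *
go([403.2,-300,7],-3.8)
"
```

```text
t 12.78 tcp [ 402.8 -300.    11.7] gap 46.2 F [-2.2  0.7  7.3] x [ 0.001 -0.001 -1.   ] y [ 0.998 -0.066  0.001] q [-43.   6. 112.  -0.  63. -39.]
rotvec [ 0.04  0.07 -0.07]
after-turn tool offset cm [0.47 0.04 0.  ]
```

Emit:
{"name": "send_rows", "arguments": {
  "offset": [
    [-1,0,0],
    [-5,0,0],
    [-6,0,0],
    [-6,0,0],
    [0,0,0]
  ],
  "dr": [
    [0,0,0],
    [0,0,0],
    [0,0,0],
    [0,0,0],
    [0,0,0]
  ],
  "grip": [45,45,45,45,45]
}}

```text
time: 13.4
tool_pos: [404.8, -301.6, 197.1]
tcp_rot: [51.4, 89.4, -42.3]
ft_force: [-0.0, -0.3, -5.3]
finger_gap: 46.1
```

Emit:
{"name": "send_rows", "arguments": {
  "offset": [
    [0,2.4,-4.7],
    [0,2.4,-4.7],
    [0,2.4,-4.7],
    [0,2.4,-4.7],
    [0,2.4,-4.7]
  ],
  "dr": [
    [0,0,0],
    [0,0,0],
    [0,0,0],
    [0,0,0],
    [0,0,0]
  ],
  "grip": [45,45,45,45,45]
}}

```text
time: 14.02
tool_pos: [536.7, -70.8, 188.3]
tcp_rot: [-97.3, 89.8, 168.9]
ft_force: [0.7, -0.8, -5.6]
finger_gap: 46.3
```

Emit:
{"name": "send_rows", "arguments": {
  "offset": [
    [0,2.4,-4.7],
    [0,2.4,-4.7],
    [0,2.4,-4.7],
    [0,2.2,-4.7],
    [0,0,-4.7]
  ],
  "dr": [
    [0,0,0],
    [0,0,0],
    [0,0,0],
    [0,0,0],
    [0,0,0]
  ],
  "grip": [45,45,45,45,45]
}}

```text
time: 14.65
tool_pos: [646.2, 156.9, 187.5]
tcp_rot: [-74.9, 89.8, -168.7]
ft_force: [-0.1, 0.4, -5.8]
finger_gap: 46.3
```

Emit:
{"name": "send_rows", "arguments": {
  "offset": [
    [0,0,0],
    [0,0,0]
  ],
  "dr": [
    [0,0,0],
    [0,0,0]
  ],
  "grip": [45,45]
}}

```text
time: 14.9
tool_pos: [645.3, 155.5, 188.2]
tcp_rot: [-69.1, 89.8, -162.8]
ft_force: [0.3, 0.1, -4.5]
finger_gap: 46.4
```

```bash
python3 -c "
from h import *
from bench import snapshot
go([647.6,155,22.2],-3.8)
s=snapshot('wrist');cv2.imwrite('pics/w6.png',cv2.resize(s['pixels'][:,:,::-1],None,fx=1.4,fy=1.4))
t=snapshot('top');crop(t,(200,130,400,210),4,'pics/t6.png')
"
```

```text
t 14.9 tcp [645.3 155.5 188.2] gap 46.4 F [ 0.3  0.1 -4.5] x [-0.003 -0.001 -1.   ] y [ 0.998 -0.065 -0.003] q [ 9. 19. 77. -0. 85. 13.]
rotvec [0.09 0.07 0.19]
after-turn tool offset cm [16.6   0.24  0.03]
```

View pics/w6.png

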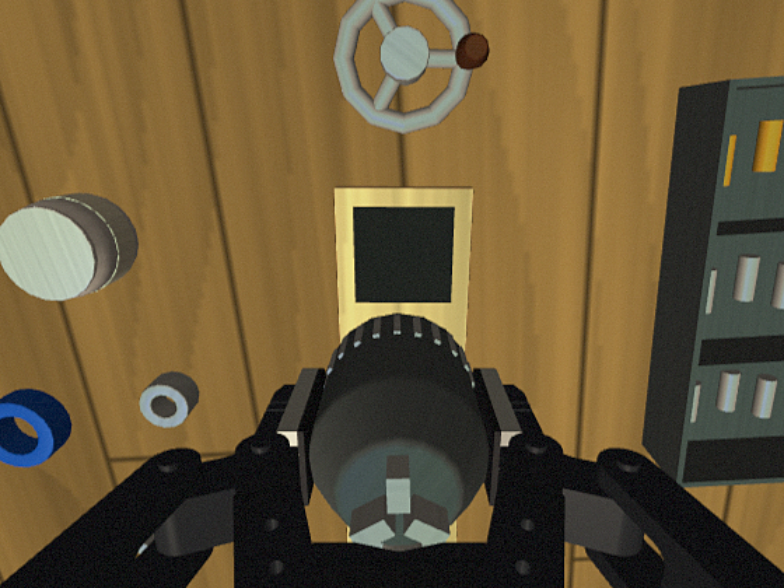

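View pics/t6.png

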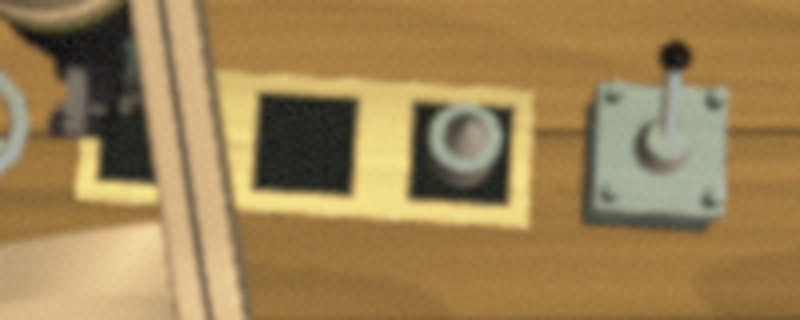

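The chuck is held upright, with its pad at (404,255) in the wrist view. The centre still stands on its own pad (top crop (465,145)). Lowering.

Emit:
{"name": "send_rows", "arguments": {
  "offset": [
    [3.5,0.25,0],
    [4,0,0],
    [4,0,0],
    [3.0,0,0],
    [0,0,0]
  ],
  "dr": [
    [0,0,0],
    [0,0,0],
    [0,0,0],
    [0,0,0],
    [0,0,0]
  ],
  "grip": [45,45,45,45,45]
}}

```text
time: 15.62
tool_pos: [645.9, 153.7, 41.5]
tcp_rot: [-76.0, 89.6, -169.9]
ft_force: [-0.2, 1.0, -5.3]
finger_gap: 46.3
```

Emit:
{"name": "send_rows", "arguments": {
  "offset": [
    [0.6,0,0],
    [0.6,0,0],
    [0.2,0,0],
    [0,0,0],
    [0,0,0]
  ],
  "dr": [
    [0,0,0],
    [0,0,0],
    [0,0,0],
    [0,0,0],
    [0,0,0]
  ],
  "grip": [45,45,45,45,45]
}}

```text
time: 16.25
tool_pos: [649.2, 155.6, 31.7]
tcp_rot: [101.9, 90.0, 8.2]
ft_force: [-0.2, -0.8, -5.4]
finger_gap: 46.2
```

```bash
python3 -c "
from h import *
from bench import snapshot
s=snapshot('wrist')
go([647.7,155,22.0],-3.8)
im=s['pixels'];print(proj(s,[646.5,155,10]),proj(s,[647.7,155,10]))
cv2.imwrite('pics/w7.png',cv2.resize(s['pixels'][:,:,::-1],None,fx=1.4,fy=1.4))
"
```

```text
t 16.3 tcp [649.2 155.6  31.6] gap 46.2 F [-0.2 -1.4 -4.6] x [ 0.  0. -1.] y [ 0.998 -0.065  0.   ] q [ 9. 27. 83. -0. 70. 13.]
rotvec [ 0.05 -0.   -0.03]
after-turn tool offset cm [ 0.96 -0.15  0.07]
[279.70644621 255.65879422] [282.01843165 255.52331782]
```

View pics/w7.png

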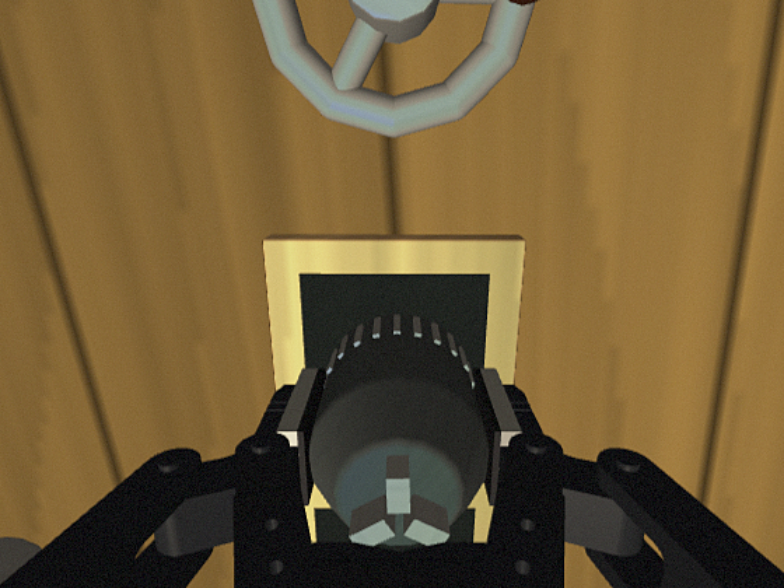

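Emit:
{"name": "send_rows", "arguments": {
  "offset": [
    [0.4,-0.15,0.07],
    [0.4,0,0],
    [0,0,0],
    [0,0,0]
  ],
  "dr": [
    [0,0,0],
    [0,0,0],
    [0,0,0],
    [0,0,0]
  ],
  "grip": [45,45,45,45]
}}

```text
time: 16.8
tool_pos: [647.4, 154.9, 23.2]
tcp_rot: [-76.7, 90.0, -170.5]
ft_force: [0.3, -0.3, -5.3]
finger_gap: 46.1
```

```bash
python3 -c "
from h import *
go([647.7,155,22.0],-3.8)
"
```

```text
t 16.8 tcp [647.4 154.9  23.2] gap 46.1 F [ 0.3 -0.3 -5.3] x [-0. -0. -1.] y [ 0.998 -0.066 -0.   ] q [ 9. 27. 84. -0. 69. 13.]
rotvec [0.04 0.   0.01]
after-turn tool offset cm [ 0.12  0.03 -0.01]
```

Emit:
{"name": "send_rows", "arguments": {
  "offset": [
    [0.15,0,0],
    [0,0,0],
    [0,0,0]
  ],
  "dr": [
    [0,0,0],
    [0,0,0],
    [0,0,0]
  ],
  "grip": [45,45,45]
}}

```text
time: 17.18
tool_pos: [647.5, 154.9, 21.8]
tcp_rot: [-109.7, 90.0, 156.5]
ft_force: [0.1, -0.4, -5.1]
finger_gap: 46.5
```

Emit:
{"name": "send_rows", "arguments": {
  "offset": [
    [0,0,0],
    [0,0,0],
    [0,0,0],
    [0,0,0],
    [0,0,0]
  ],
  "dr": [
    [0,0,0],
    [0,0,0],
    [0,0,0],
    [0,0,0],
    [0,0,0]
  ],
  "grip": [57,63,80,100,100]
}}

```text
time: 17.8
tool_pos: [647.6, 154.9, 21.9]
tcp_rot: [100.9, 90.0, 7.2]
ft_force: [0.4, -0.0, -0.7]
finger_gap: 85.5
```

Emit:
{"name": "send_rows", "arguments": {
  "offset": [
    [-4,0,0],
    [-5,0,0],
    [-5,0,0],
    [0,0,0]
  ],
  "dr": [
    [0,0,0],
    [0,0,0],
    [0,0,0],
    [0,0,0]
  ],
  "grip": [100,100,100,100]
}}

```text
time: 18.3
tool_pos: [651.1, 155.5, 168.7]
tcp_rot: [102.8, 89.4, 9.0]
ft_force: [0.9, 0.0, 0.4]
finger_gap: 85.3
```

```bash
python3 -c "
from h import *
from bench import snapshot
s=snapshot('wrist')
cv2.imwrite('pics/w8.png',cv2.resize(s['pixels'][:,:,::-1],None,fx=1.4,fy=1.4))
go([385.7,305,150],-3.8)
"
```

```text
t 18.35 tcp [649.4 155.2 165.2] gap 85.6 F [-0.9  0.6 -0.2] x [ 0.006  0.001 -1.   ] y [ 0.998 -0.065  0.006] q [ 9. 20. 78.  0. 82. 13.]
rotvec [ 0.05 -0.08 -0.33]
after-turn tool offset cm [  1.52 -27.31 -13.19]
```

View pics/w8.png

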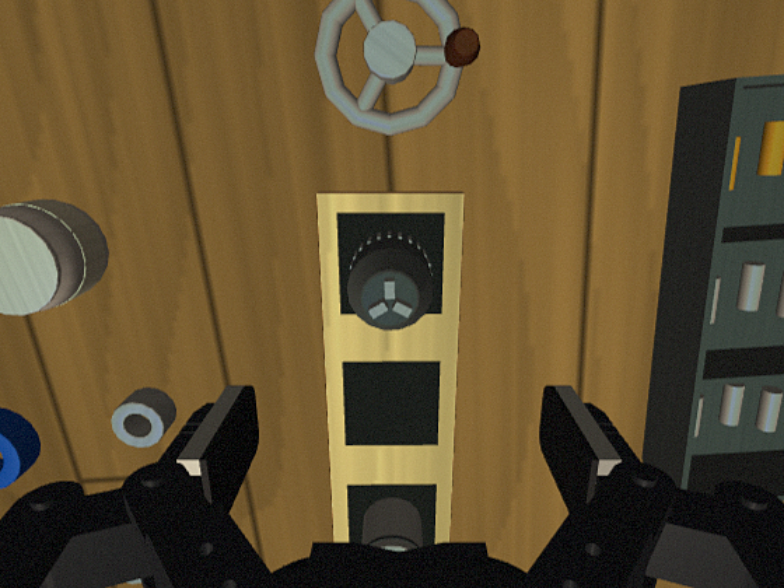

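The chuck stands on its pad at (390,290), with the empty middle pad at (391,402). Next, the flange.

Emit:
{"name": "send_rows", "arguments": {
  "offset": [
    [0,-4.5,-2.2],
    [0,-4.5,-2.2],
    [0,-4.5,-2.2],
    [0,-4.5,-2.2],
    [0,-4.5,-2.2]
  ],
  "dr": [
    [0,0,0],
    [0,0,0],
    [0,0,0],
    [0,0,0],
    [0,0,0]
  ],
  "grip": [100,100,100,100,100]
}}

```text
time: 18.98
tool_pos: [427.7, 279.5, 159.9]
tcp_rot: [-61.4, 89.8, -155.2]
ft_force: [0.1, -0.1, 0.5]
finger_gap: 85.8
```

Emit:
{"name": "send_rows", "arguments": {
  "offset": [
    [0,-4.5,-2.2],
    [3,0,0],
    [3,0,0],
    [0,0,0],
    [0,0,0]
  ],
  "dr": [
    [0,0,0],
    [0,0,0],
    [0,0,0],
    [0,0,0],
    [0,0,0]
  ],
  "grip": [100,100,100,100,100]
}}

```text
time: 19.6
tool_pos: [386.7, 304.2, 101.9]
tcp_rot: [-54.1, 90.0, -147.9]
ft_force: [0.5, -0.2, 0.0]
finger_gap: 85.3
```

```bash
python3 -c "
from h import *
from bench import snapshot
s=snapshot('wrist')
cv2.imwrite('pics/w9.png',cv2.resize(s['pixels'][:,:,::-1],None,fx=1.4,fy=1.4))
go([385.7,305,4],-3.8)
for z in (0,24,38): print(proj(s,[385.7,305,z])*1.4)
"
```

```text
t 19.65 tcp [387.3 304.5 102.7] gap 85.6 F [-0.2  0.6 -0.3] x [ 0.001  0.    -1.   ] y [ 0.998 -0.066  0.001] q [ 32.  -3. 110.  -0.  73.  36.]
rotvec [ 0.03 -0.03 -0.04]
after-turn tool offset cm [ 9.87 -0.16 -0.04]
[396.90224677 287.98539758]
[396.72275819 303.25106293]
[396.60100579 313.60621444]
```

View pics/w9.png

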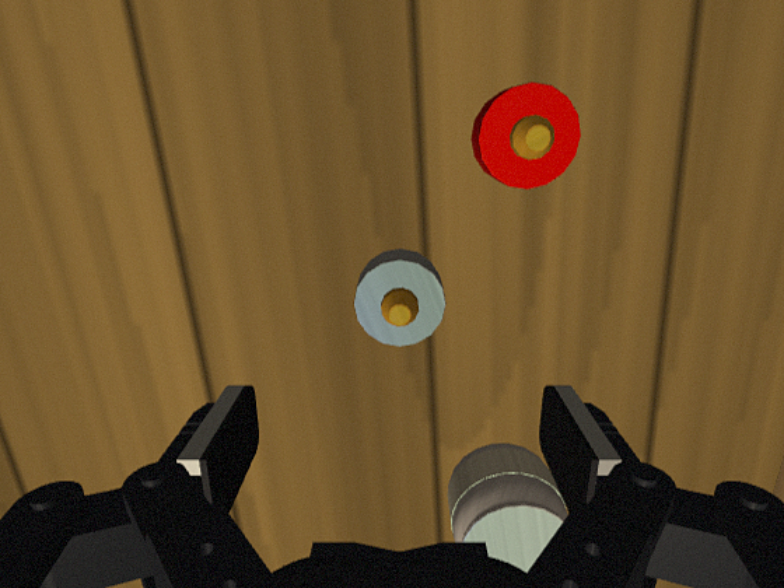

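The grey flange's top is centred at (400,303) between the fingers, with the red one clear at (527,135). I'll descend without any x correction.

Emit:
{"name": "send_rows", "arguments": {
  "offset": [
    [3,0,0],
    [3,0,0],
    [2,0,0],
    [0,0,0],
    [0,0,0]
  ],
  "dr": [
    [0,0,0],
    [0,0,0],
    [0,0,0],
    [0,0,0],
    [0,0,0]
  ],
  "grip": [100,100,100,100,100]
}}

```text
time: 20.27
tool_pos: [387.9, 304.9, 23.4]
tcp_rot: [126.2, 89.9, 32.5]
ft_force: [0.8, -0.3, 1.0]
finger_gap: 85.6
```

```bash
python3 -c "
from h import *
go([387.3,305,4],-3.8)
"
```

```text
t 20.27 tcp [387.9 304.9  23.4] gap 85.6 F [ 0.8 -0.3  1. ] x [ 0.002  0.001 -1.   ] y [ 0.998 -0.066  0.002] q [ 32.   3. 113.   0.  64.  36.]
rotvec [ 0.03 -0.08 -0.1 ]
after-turn tool offset cm [ 1.94 -0.06 -0.  ]
```

Emit:
{"name": "send_rows", "arguments": {
  "offset": [
    [0.7,0,0],
    [0.7,0,0],
    [0.4,0,0],
    [0,0,0],
    [0,0,0]
  ],
  "dr": [
    [0,0,0],
    [0,0,0],
    [0,0,0],
    [0,0,0],
    [0,0,0]
  ],
  "grip": [100,90,75,65,65]
}}

```text
time: 20.9
tool_pos: [386.7, 304.3, 3.8]
tcp_rot: [-43.4, 90.0, -137.1]
ft_force: [0.3, -0.2, 0.6]
finger_gap: 55.5
```

Emit:
{"name": "send_rows", "arguments": {
  "offset": [
    [0,0,0],
    [0,0,0],
    [0,0,0],
    [0,0,0]
  ],
  "dr": [
    [0,0,0],
    [0,0,0],
    [0,0,0],
    [0,0,0]
  ],
  "grip": [40,40,40,40]
}}

```text
time: 21.4
tool_pos: [387.2, 304.6, 4.4]
tcp_rot: [123.1, 89.9, 29.3]
ft_force: [-0.2, -0.6, 5.7]
finger_gap: 42.0
```

```bash
python3 -c "
from h import *
go([640.9,55.2,150],-3.8)
"
```

```text
t 21.4 tcp [387.2 304.6   4.4] gap 42.0 F [-0.2 -0.6  5.7] x [ 0.001  0.001 -1.   ] y [ 0.998 -0.065  0.001] q [ 32.   5. 113.  -0.  62.  36.]
rotvec [ 0.05 -0.03 -0.05]
after-turn tool offset cm [-14.56  26.97  23.2 ]
```

Emit:
{"name": "send_rows", "arguments": {
  "offset": [
    [-1,0,0],
    [-5,0,0],
    [-6,0,0],
    [-5,0,0],
    [0,0,0]
  ],
  "dr": [
    [0,0,0],
    [0,0,0],
    [0,0,0],
    [0,0,0],
    [0,0,0]
  ],
  "grip": [40,40,40,40,40]
}}

```text
time: 22.02
tool_pos: [389.3, 306.0, 179.4]
tcp_rot: [126.2, 89.5, 32.4]
ft_force: [0.2, -0.2, -2.6]
finger_gap: 42.2
```

Emit:
{"name": "send_rows", "arguments": {
  "offset": [
    [0,3.8,3.3],
    [0,3.8,3.3],
    [0,3.8,3.3],
    [0,3.8,3.3],
    [0,3.8,3.3]
  ],
  "dr": [
    [0,0,0],
    [0,0,0],
    [0,0,0],
    [0,0,0],
    [0,0,0]
  ],
  "grip": [40,40,40,40,40]
}}

```text
time: 22.65
tool_pos: [565.3, 125.8, 171.8]
tcp_rot: [-81.4, 89.8, -175.2]
ft_force: [0.5, 1.2, -2.6]
finger_gap: 42.0
```

Emit:
{"name": "send_rows", "arguments": {
  "offset": [
    [0,3.8,3.3],
    [0,3.8,3.3],
    [0,0,0],
    [0,0,0],
    [0,0,0]
  ],
  "dr": [
    [0,0,0],
    [0,0,0],
    [0,0,0],
    [0,0,0],
    [0,0,0]
  ],
  "grip": [40,40,40,40,40]
}}

```text
time: 23.28
tool_pos: [636.0, 57.3, 173.1]
tcp_rot: [-94.5, 89.9, 171.8]
ft_force: [-0.3, -1.2, -2.3]
finger_gap: 41.7
```

```bash
python3 -c "
from h import *
from bench import snapshot
s=snapshot('wrist')
cv2.imwrite('pics/w10.png',cv2.resize(s['pixels'][:,:,::-1],None,fx=1.4,fy=1.4))
go([640.9,55.2,15],-3.8)
"
```

```text
t 23.32 tcp [636.2  57.4 173.4] gap 42.0 F [-0.9  0.2 -2.2] x [-0.001  0.    -1.   ] y [ 0.998 -0.064 -0.001] q [ 1. 15. 83.  0. 82.  4.]
rotvec [ 0.12 -0.01  0.05]
after-turn tool offset cm [15.84  0.49  0.19]
```

View pics/w10.png

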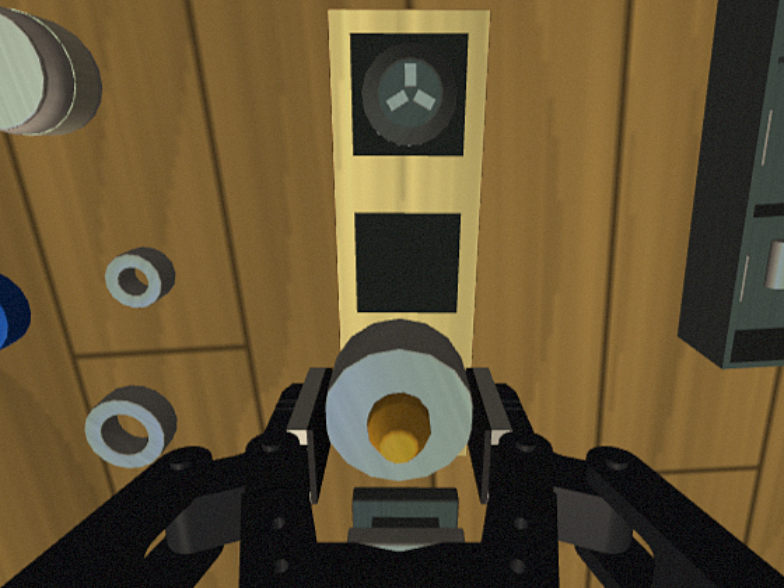

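The flange is held with its stub up and the middle pad is at (407,262). The chuck looks centred on its pad at (408,92). Lowering.

Emit:
{"name": "send_rows", "arguments": {
  "offset": [
    [3.5,0.5,0.2],
    [4,0,0],
    [4,0,0],
    [2.5,0,0],
    [0,0,0]
  ],
  "dr": [
    [0,0,0],
    [0,0,0],
    [0,0,0],
    [0,0,0],
    [0,0,0]
  ],
  "grip": [40,40,40,40,40]
}}

```text
time: 23.95
tool_pos: [639.1, 54.9, 31.1]
tcp_rot: [-86.3, 89.7, -180.0]
ft_force: [0.0, 0.4, -1.5]
finger_gap: 42.2
```

Emit:
{"name": "send_rows", "arguments": {
  "offset": [
    [0.5,0,0],
    [0.4,0,0],
    [0,0,0],
    [0,0,0],
    [0,0,0]
  ],
  "dr": [
    [0,0,0],
    [0,0,0],
    [0,0,0],
    [0,0,0],
    [0,0,0]
  ],
  "grip": [40,40,40,40,40]
}}

```text
time: 24.58
tool_pos: [642.1, 54.0, 25.2]
tcp_rot: [94.8, 90.0, 1.1]
ft_force: [0.3, -0.3, -3.9]
finger_gap: 41.7
```

```bash
python3 -c "
from h import *
go([640.9,55.2,15],-3.8)
"
```

```text
t 24.57 tcp [642.1  54.   25.2] gap 41.7 F [ 0.3 -0.3 -3.9] x [ 0.001  0.    -1.   ] y [ 0.998 -0.066  0.001] q [ 0. 24. 88.  0. 68.  4.]
rotvec [ 0.04 -0.   -0.03]
after-turn tool offset cm [ 1.02 -0.13 -0.11]
```

Emit:
{"name": "send_rows", "arguments": {
  "offset": [
    [0.5,-0.1,-0.1],
    [0.4,0,0],
    [0,0,0],
    [0,0,0]
  ],
  "dr": [
    [0,0,0],
    [0,0,0],
    [0,0,0],
    [0,0,0]
  ],
  "grip": [40,40,40,40]
}}

```text
time: 25.08
tool_pos: [640.8, 55.1, 15.7]
tcp_rot: [-80.8, 90.0, -174.6]
ft_force: [0.3, -0.4, -2.2]
finger_gap: 42.2
```

```bash
python3 -c "
from h import *
go([640.9,55.2,14.6],-3.8)
"
```

```text
t 25.07 tcp [640.8  55.1  15.7] gap 42.2 F [ 0.3 -0.4 -2.2] x [-0. -0. -1.] y [ 0.998 -0.066 -0.   ] q [ 0. 25. 88. -0. 67.  4.]
rotvec [0.04 0.   0.01]
after-turn tool offset cm [ 0.11  0.   -0.01]
```

Emit:
{"name": "send_rows", "arguments": {
  "offset": [
    [0.1,0,0],
    [0,0,0],
    [0,0,0]
  ],
  "dr": [
    [0,0,0],
    [0,0,0],
    [0,0,0]
  ],
  "grip": [40,40,40]
}}

```text
time: 25.45
tool_pos: [640.9, 55.1, 14.8]
tcp_rot: [66.2, 90.0, -27.5]
ft_force: [0.7, -0.3, -3.1]
finger_gap: 42.1
```

Emit:
{"name": "send_rows", "arguments": {
  "offset": [
    [0,0,0],
    [0,0,0],
    [0,0,0],
    [0,0,0],
    [0,0,0]
  ],
  "dr": [
    [0,0,0],
    [0,0,0],
    [0,0,0],
    [0,0,0],
    [0,0,0]
  ],
  "grip": [54,60,80,100,100]
}}

```text
time: 26.08
tool_pos: [640.9, 55.1, 14.8]
tcp_rot: [78.6, 90.0, -15.1]
ft_force: [0.1, -0.1, -0.5]
finger_gap: 85.5
```

Emit:
{"name": "send_rows", "arguments": {
  "offset": [
    [-4,0,0],
    [-5,0,0],
    [-5,0,0],
    [0,0,0],
    [0,0,0]
  ],
  "dr": [
    [0,0,0],
    [0,0,0],
    [0,0,0],
    [0,0,0],
    [0,0,0]
  ],
  "grip": [100,100,100,100,100]
}}

```text
time: 26.7
tool_pos: [640.8, 55.1, 154.6]
tcp_rot: [62.3, 90.0, -31.4]
ft_force: [0.1, -1.9, -0.6]
finger_gap: 84.9
```

```bash
python3 -c "
from h import *
from bench import snapshot
s=snapshot('wrist')
cv2.imwrite('pics/w11.png',cv2.resize(s['pixels'][:,:,::-1],None,fx=1.4,fy=1.4))
go([437.5,-51.5,150],-3.8)
print(proj(s,[640.9,55.2,34])*1.4)
"
```

```text
t 26.75 tcp [640.1  55.1 153.3] gap 85.3 F [ 0.6 -0.5 -0.2] x [-0.002 -0.    -1.   ] y [ 0.998 -0.066 -0.002] q [ 0. 17. 83.  0. 80.  4.]
rotvec [0.04 0.01 0.12]
after-turn tool offset cm [  0.33 -19.5   11.98]
[398.88956686 279.10681491]
```

View pics/w11.png

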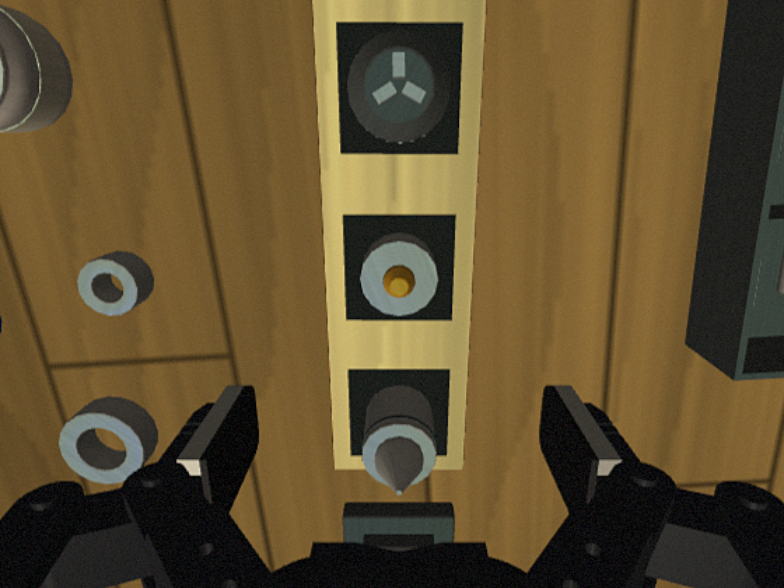

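All three pieces stand in the middle of their pads: chuck (399,87), flange (399,278), centre (399,455). Now the ring.

Emit:
{"name": "send_rows", "arguments": {
  "offset": [
    [0,-3.9,2.4],
    [0,-3.9,2.4],
    [0,-3.9,2.4],
    [0,-3.9,2.4],
    [0,-3.9,2.4]
  ],
  "dr": [
    [0,0,0],
    [0,0,0],
    [0,0,0],
    [0,0,0],
    [0,0,0]
  ],
  "grip": [100,100,100,100,100]
}}

```text
time: 27.38
tool_pos: [435.9, -52.1, 152.7]
tcp_rot: [-97.2, 89.8, 169.1]
ft_force: [-0.7, -0.2, 1.2]
finger_gap: 85.2
```

Emit:
{"name": "send_rows", "arguments": {
  "offset": [
    [2.5,0,0],
    [2.5,0,0],
    [0,0,0],
    [0,0,0]
  ],
  "dr": [
    [0,0,0],
    [0,0,0],
    [0,0,0],
    [0,0,0]
  ],
  "grip": [100,100,100,100]
}}

```text
time: 27.88
tool_pos: [438.2, -51.7, 104.7]
tcp_rot: [-99.2, 89.9, 167.0]
ft_force: [1.0, 0.3, 0.6]
finger_gap: 85.2
```

```bash
python3 -c "
from h import *
from bench import snapshot
s=snapshot('wrist')
cv2.imwrite('pics/w12.png',cv2.resize(s['pixels'][:,:,::-1],None,fx=1.4,fy=1.4))
go([437.5,-51.5,4],-3.8)
print(proj(s,[437.5,-51.5,22])*1.4)
"
```

```text
t 27.93 tcp [438.8 -51.8 105.3] gap 85.3 F [ 0.  -0.7  1. ] x [ 0. -0. -1.] y [ 0.998 -0.065  0.   ] q [-13. -12. 118.  -0.  74. -10.]
rotvec [ 0.05  0.   -0.  ]
after-turn tool offset cm [10.13 -0.13 -0.02]
[397.5195203  301.23633306]
```

View pics/w12.png

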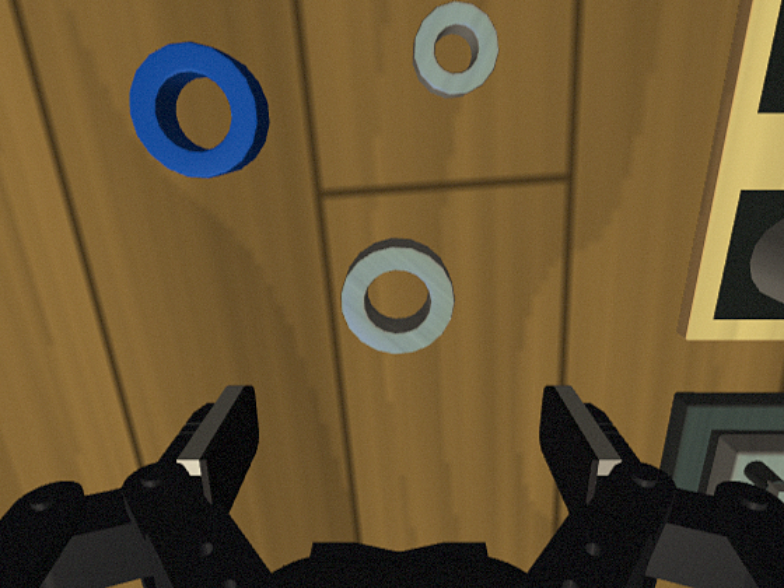

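The steel ring's top is at (398,300), as predicted, with the blue ring (200,110) and collar (456,50) clear. Descending.

Emit:
{"name": "send_rows", "arguments": {
  "offset": [
    [3,-0.1,0],
    [3,0,0],
    [2,0,0],
    [0,0,0],
    [0,0,0]
  ],
  "dr": [
    [0,0,0],
    [0,0,0],
    [0,0,0],
    [0,0,0],
    [0,0,0]
  ],
  "grip": [100,100,100,100,100]
}}

```text
time: 28.55
tool_pos: [438.6, -52.0, 26.2]
tcp_rot: [80.5, 89.9, -13.2]
ft_force: [0.2, -0.0, 0.4]
finger_gap: 85.0
```

```bash
python3 -c "
from h import *
go([437.5,-51.5,4],-3.8)
"
```

```text
t 28.55 tcp [438.6 -52.   26.2] gap 85.0 F [ 0.2 -0.   0.4] x [ 0.002 -0.    -1.   ] y [ 0.998 -0.065  0.002] q [-13.  -5. 121.   0.  64. -10.]
rotvec [ 0.05  0.02 -0.1 ]
after-turn tool offset cm [ 2.22 -0.11 -0.04]
```

Emit:
{"name": "send_rows", "arguments": {
  "offset": [
    [0.8,0,0],
    [0.8,0,0],
    [0.5,0,0],
    [0,0,0],
    [0,0,0]
  ],
  "dr": [
    [0,0,0],
    [0,0,0],
    [0,0,0],
    [0,0,0],
    [0,0,0]
  ],
  "grip": [100,90,80,78,78]
}}

```text
time: 29.18
tool_pos: [437.5, -51.8, 3.8]
tcp_rot: [-58.1, 90.0, -151.9]
ft_force: [0.2, -0.0, -0.1]
finger_gap: 66.5
```

Emit:
{"name": "send_rows", "arguments": {
  "offset": [
    [0,0,0],
    [0,0,0],
    [0,0,0],
    [0,0,0]
  ],
  "dr": [
    [0,0,0],
    [0,0,0],
    [0,0,0],
    [0,0,0]
  ],
  "grip": [54,54,54,54]
}}

```text
time: 29.68
tool_pos: [437.7, -51.9, 4.7]
tcp_rot: [41.9, 90.0, -51.8]
ft_force: [-5.5, 0.6, 10.1]
finger_gap: 54.2
```

```bash
python3 -c "
from h import *
go([640.9,55.2,150],-3.8)
"
```

```text
t 29.68 tcp [437.7 -51.9   4.7] gap 54.2 F [-5.5  0.6 10.1] x [ 0. -0. -1.] y [ 0.998 -0.065  0.   ] q [-13.  -3. 121.  -0.  62. -10.]
rotvec [ 0.05  0.01 -0.01]
after-turn tool offset cm [-14.53  19.56 -12.03]
```

Emit:
{"name": "send_rows", "arguments": {
  "offset": [
    [-1,0,0],
    [-5,0,0],
    [-6,0,0],
    [-5,0,0],
    [0,0,0]
  ],
  "dr": [
    [0,0,0],
    [0,0,0],
    [0,0,0],
    [0,0,0],
    [0,0,0]
  ],
  "grip": [54,54,54,54,54]
}}

```text
time: 30.3
tool_pos: [440.6, -52.5, 179.3]
tcp_rot: [80.7, 89.4, -13.1]
ft_force: [0.4, -0.5, -3.4]
finger_gap: 54.1
```

Emit:
{"name": "send_rows", "arguments": {
  "offset": [
    [0,3.9,-2.4],
    [0,3.9,-2.4],
    [0,3.9,-2.4],
    [0,3.9,-2.4],
    [0,3.9,-2.4]
  ],
  "dr": [
    [0,0,0],
    [0,0,0],
    [0,0,0],
    [0,0,0],
    [0,0,0]
  ],
  "grip": [54,54,54,54,54]
}}

```text
time: 30.92
tool_pos: [640.1, 56.0, 171.5]
tcp_rot: [-84.0, 89.8, -177.7]
ft_force: [0.6, 0.5, -2.3]
finger_gap: 53.8
```

Emit:
{"name": "send_rows", "arguments": {
  "offset": [
    [0,0,0],
    [0,0,0],
    [0,0,0]
  ],
  "dr": [
    [0,0,0],
    [0,0,0],
    [0,0,0]
  ],
  "grip": [54,54,54]
}}

```text
time: 31.3
tool_pos: [639.0, 54.6, 173.5]
tcp_rot: [-72.4, 90.0, -166.2]
ft_force: [0.4, -0.2, -2.8]
finger_gap: 54.0
```

```bash
python3 -c "
from h import *
from bench import snapshot
s=snapshot('wrist')
cv2.imwrite('pics/w13.png',cv2.resize(s['pixels'][:,:,::-1],None,fx=1.4,fy=1.4))
go([640.9,55.2,39],-3.8)
"
```

```text
t 31.35 tcp [639.2  54.6 173.9] gap 54.1 F [-0.6 -0.3 -4.1] x [-0. -0. -1.] y [ 0.998 -0.066 -0.   ] q [ 0. 16. 82. -0. 82.  4.]
rotvec [0.01 0.01 0.  ]
after-turn tool offset cm [13.49  0.16 -0.07]
```

View pics/w13.png

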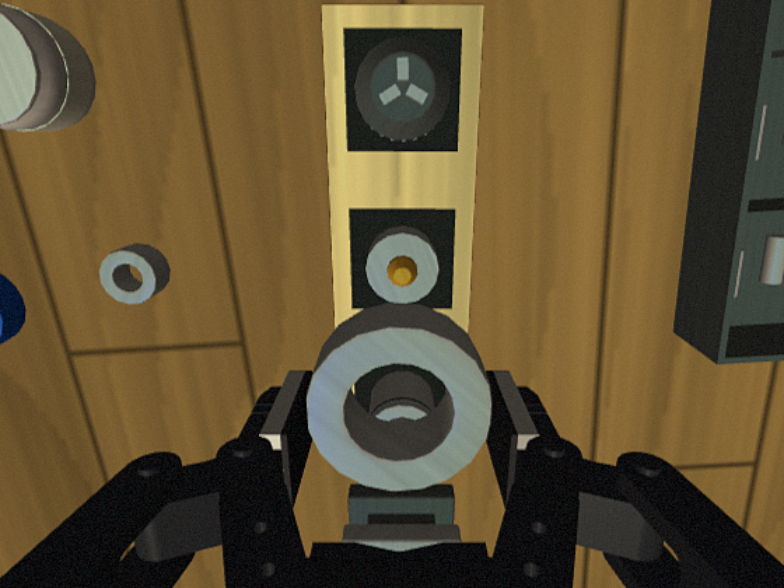

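The ring is held level at (399,410), and the flange is waiting at (402,268). I'll lower to just above the stub and check.

Emit:
{"name": "send_rows", "arguments": {
  "offset": [
    [3.5,0.15,0],
    [4,0,0],
    [3,0,0],
    [0,0,0],
    [0,0,0]
  ],
  "dr": [
    [0,0,0],
    [0,0,0],
    [0,0,0],
    [0,0,0],
    [0,0,0]
  ],
  "grip": [54,54,54,54,54]
}}

```text
time: 31.98
tool_pos: [642.3, 54.8, 70.8]
tcp_rot: [93.9, 89.9, 0.1]
ft_force: [0.4, -0.2, -2.3]
finger_gap: 53.7
```

Emit:
{"name": "send_rows", "arguments": {
  "offset": [
    [0,0,0],
    [0,0,0],
    [0,0,0]
  ],
  "dr": [
    [0,0,0],
    [0,0,0],
    [0,0,0]
  ],
  "grip": [54,54,54]
}}

```text
time: 32.35
tool_pos: [641.9, 55.1, 69.6]
tcp_rot: [91.9, 89.9, -1.9]
ft_force: [-0.5, -0.2, -2.9]
finger_gap: 53.9
```

```bash
python3 -c "
from h import *
from bench import snapshot
s=snapshot('wrist')
cv2.imwrite('pics/w14.png',cv2.resize(s['pixels'][:,:,::-1],None,fx=1.4,fy=1.4))
go([640.9,54.9,39.2],-3.8)
"
```

```text
t 32.4 tcp [641.7  55.1  69.2] gap 53.8 F [-0.1  0.6 -3.4] x [ 0.001  0.    -1.   ] y [ 0.998 -0.065  0.001] q [ 0. 21. 87.  0. 72.  4.]
rotvec [ 0.05 -0.   -0.03]
after-turn tool offset cm [ 3.   -0.07  0.03]
```

View pics/w14.png

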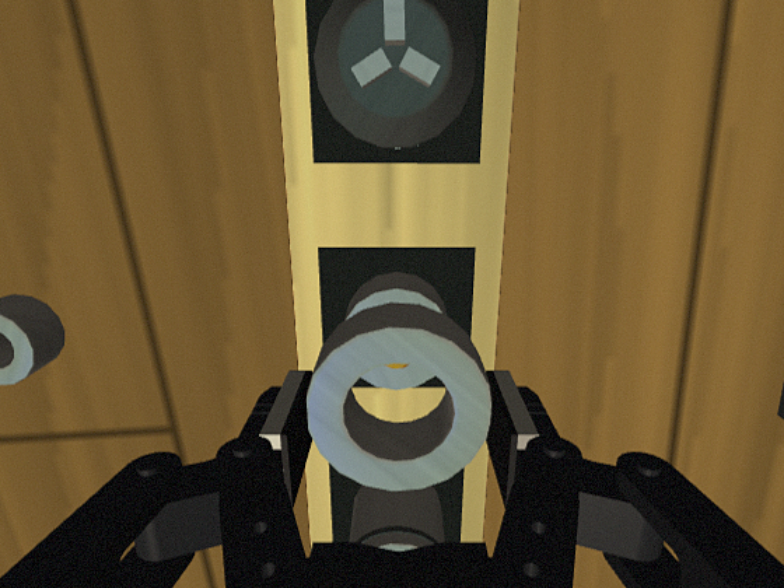

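The ring is aligned with the flange in x (both at column 398).

Emit:
{"name": "send_rows", "arguments": {
  "offset": [
    [0.9,-0.05,0],
    [0.9,0,0],
    [0.8,0,0],
    [0,0,0],
    [0,0,0]
  ],
  "dr": [
    [0,0,0],
    [0,0,0],
    [0,0,0],
    [0,0,0],
    [0,0,0]
  ],
  "grip": [54,54,54,54,54]
}}

```text
time: 33.02
tool_pos: [641.0, 55.1, 42.8]
tcp_rot: [144.6, 90.0, 50.8]
ft_force: [0.1, 0.0, -2.6]
finger_gap: 53.9
```

```bash
python3 -c "
from h import *
go([640.9,54.9,39.2],-3.8)
"
```

```text
t 33.02 tcp [641.   55.1  42.8] gap 53.9 F [ 0.1  0.  -2.6] x [ 0.  0. -1.] y [ 0.998 -0.065  0.   ] q [ 0. 23. 87.  0. 70.  4.]
rotvec [ 0.04 -0.   -0.  ]
after-turn tool offset cm [ 0.36 -0.01  0.02]
```

Emit:
{"name": "send_rows", "arguments": {
  "offset": [
    [0.2,0,0],
    [0.1,0,0],
    [0,0,0],
    [0,0,0]
  ],
  "dr": [
    [0,0,0],
    [0,0,0],
    [0,0,0],
    [0,0,0]
  ],
  "grip": [54,54,54,54]
}}

```text
time: 33.52
tool_pos: [640.9, 55.1, 39.9]
tcp_rot: [92.7, 90.0, -1.0]
ft_force: [0.1, -0.6, -3.2]
finger_gap: 54.0
```

```bash
python3 -c "
from h import *
from bench import snapshot
go([640.9,54.9,39.0],-3.8)
s=snapshot('wrist')
cv2.imwrite('pics/w15.png',cv2.resize(s['pixels'][:,:,::-1],None,fx=1.4,fy=1.4))
"
```

```text
t 33.52 tcp [640.9  55.1  39.9] gap 54.0 F [ 0.1 -0.6 -3.2] x [ 0. -0. -1.] y [ 0.998 -0.065  0.   ] q [ 0. 23. 87. -0. 69.  4.]
rotvec [ 0.05 -0.   -0.  ]
after-turn tool offset cm [ 0.09 -0.    0.02]
```

View pics/w15.png

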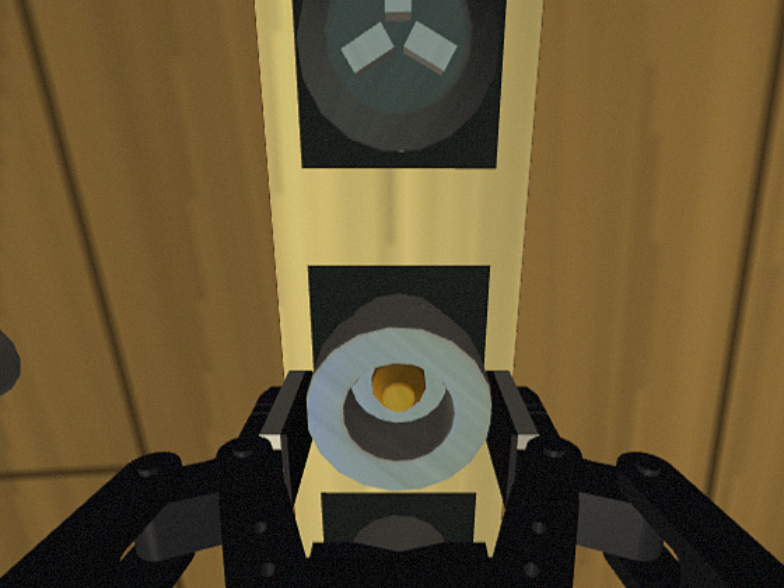

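The stub shows centred inside the bore at (398,388). I'll lower the last millimetre and release.

Emit:
{"name": "send_rows", "arguments": {
  "offset": [
    [0.1,0,0],
    [0,0,0],
    [0,0,0]
  ],
  "dr": [
    [0,0,0],
    [0,0,0],
    [0,0,0]
  ],
  "grip": [54,54,54]
}}

```text
time: 33.95
tool_pos: [641.1, 55.1, 38.9]
tcp_rot: [90.9, 90.0, -2.8]
ft_force: [-0.2, 0.0, -2.5]
finger_gap: 54.2
```

Emit:
{"name": "send_rows", "arguments": {
  "offset": [
    [0,0,0],
    [0,0,0],
    [0,0,0],
    [0,0,0],
    [0,0,0]
  ],
  "dr": [
    [0,0,0],
    [0,0,0],
    [0,0,0],
    [0,0,0],
    [0,0,0]
  ],
  "grip": [66,74,88,100,100]
}}

```text
time: 34.58
tool_pos: [641.0, 55.1, 39.0]
tcp_rot: [85.9, 90.0, -7.8]
ft_force: [-0.4, -0.4, -0.1]
finger_gap: 85.6
```

Emit:
{"name": "send_rows", "arguments": {
  "offset": [
    [-3,0,0],
    [-5,0,0],
    [-5,0,0],
    [0,0,0],
    [0,0,0]
  ],
  "dr": [
    [0,0,0],
    [0,0,0],
    [0,0,0],
    [0,0,0],
    [0,0,0]
  ],
  "grip": [100,100,100,100,100]
}}

```text
time: 35.2
tool_pos: [640.8, 55.1, 168.6]
tcp_rot: [87.8, 90.0, -5.9]
ft_force: [-0.3, -0.4, -1.5]
finger_gap: 85.5
```

```bash
python3 -c "
from h import *
from bench import snapshot
go([640.9,54.9,39.0],-3.8)
s=snapshot('wrist')
cv2.imwrite('pics/w16.png',cv2.resize(s['pixels'][:,:,::-1],None,fx=1.4,fy=1.4))
"
```

```text
t 35.2 tcp [640.8  55.1 168.6] gap 85.5 F [-0.3 -0.4 -1.5] x [ 0. -0. -1.] y [ 0.998 -0.066  0.   ] q [ 0. 16. 82. -0. 82.  4.]
rotvec [ 0.04  0.   -0.01]
after-turn tool offset cm [1.296e+01 1.000e-02 2.000e-02]
```

View pics/w16.png

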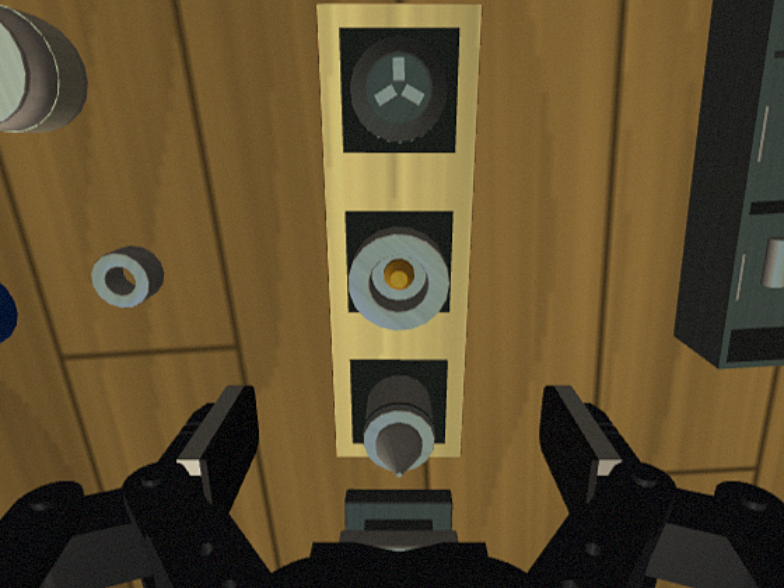

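The wrist view shows chuck (398,90), ring round the stub on the flange (399,279) and centre (399,440). I'll back off and check in the scene and top views.

Emit:
{"name": "send_rows", "arguments": {
  "offset": [
    [-3,-5,0],
    [-3,-5,0],
    [0,-5,0],
    [0,-5,0],
    [0,0,0]
  ],
  "dr": [
    [0,0,0],
    [0,0,0],
    [0,0,0],
    [0,0,0],
    [0,0,0]
  ],
  "grip": [100,100,100,100,100]
}}

```text
time: 35.88
tool_pos: [437.5, 68.5, 226.3]
tcp_rot: [-85.5, 89.8, -179.2]
ft_force: [0.1, 0.2, -0.3]
finger_gap: 85.5
```

```bash
python3 -c "
from h import *
from bench import snapshot
s=snapshot('scene');crop(s,(150,200,410,360),3,'pics/s17.png')
t=snapshot('top');crop(t,(120,130,390,290),2.9,'pics/t17.png')
for n,p in dict(padC=[634.4,-44.6,56],padF=[640.9,55.2,56],padK=[647.6,155,78]).items(): print(n,proj(s,p),proj(t,p))
"
```

```text
padC [221.25949131 250.42119322] [316.32530808 163.15608564]
padF [265.95820627 268.89645428] [275.82875787 160.7834576 ]
padK [313.69689606 282.65791633] [234.40718122 156.09299082]
```

View pics/s17.png

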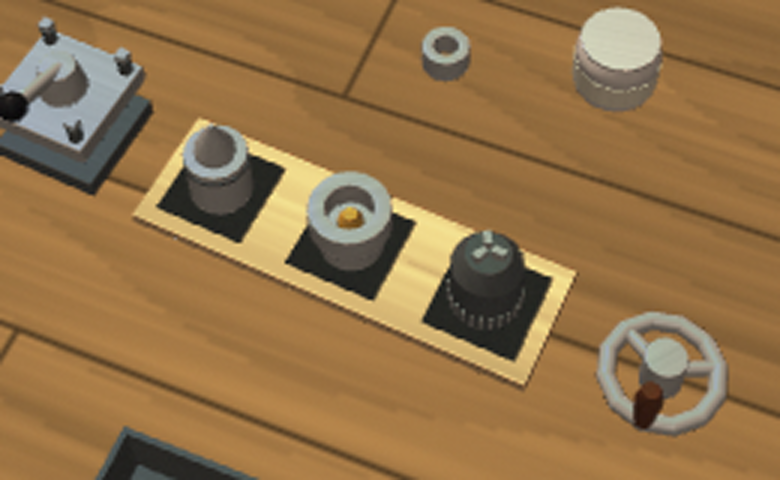

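View pics/t17.png

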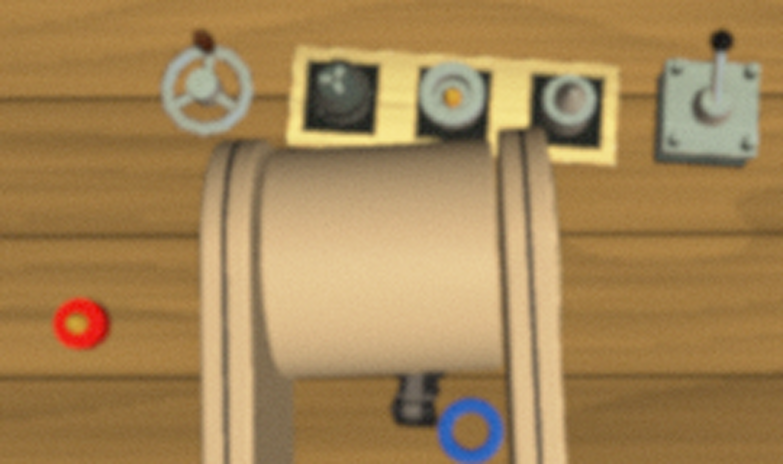

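The scene view shows all three pieces upright and centred on their pads: centre (215,180) beside the tool post, ring and stub (348,212), chuck (487,280) beside the handwheel. The collar and tin stand untouched, so I'm handing in.

Emit:
{"name": "send_rows", "arguments": {
  "offset": [
    [0,0,0],
    [0,0,0]
  ],
  "dr": [
    [0,0,0],
    [0,0,0]
  ],
  "grip": [100,100]
}}

```text
time: 36.22
tool_pos: [442.0, 68.1, 228.5]
tcp_rot: [-82.3, 90.0, -176.1]
ft_force: [-0.4, -0.7, -0.6]
finger_gap: 85.6
```

```bash
python3 -c "
from bench import workorder
print(workorder.hand_in())"
```

```text
the job is handed in; nothing more can be done
None
```

The job is done and handed in at about 36 s. I placed the pieces in the order asked:
1. The tailstock centre went on the pad beside the tool post.
2. The drill chuck went on the pad beside the handwheel.
3. The grey flange went on the middle pad with its stub up.
4. The large steel ring went flat on the flange, over the stub.

The last wrist and scene pictures show all three pieces upright in the middle of their pads, with the stub centred in the ring's bore. The small collar and the tin stand where they were. In the last top view the arm hid part of the bench, including the collar and tin, so I checked those two in the scene view.

The cameras disagreed by up to 2 mm on the pad and flange positions, and by up to about 5 mm on the chuck and the tin. I went by the wrist camera for the final alignments. No check failed, and the highest force I read was about 12 N.

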